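# Clamp a reagent pack in the bench mixer's quick-release screw clamp

## Robot

A 6-joint arm with a two-finger parallel gripper is mounted at the origin on a cart in front of the work surface, level with it; the furniture and walls round the work are solid. World frame = base frame: x ahead of the robot, y to its left, z up, the work surface at z = 0. Lengths are in m, angles in degrees, forces in N, time in s.
With the tool pointing down it reaches from about 0.375 to 0.975 m from the base axis. Payload 3.8 kg.
Tool frame: the origin (TCP) lies where the fingers leave the gripper's body, on its centre line; the fingertips stand 64 mm ahead of it and the grasp point (between the pads) lies 45 mm ahead of it; z points along the fingers, y is the direction in which the jaws open and shut (so a half turn about z gives the same grasp; the last joint's range is limited). The gripper opens to 88 mm and grips with 3 to 60 N. Pads are 18 mm wide; open, the fingers measure 123 mm over their backs; the gripper's body (75 mm by 187 mm) begins 45 mm behind the grasp point.
Start: joints at [-65.827, 15.12, 91.902, -0, 72.978, -2.114], TCP at [0.299, -0.605, 0.303] pointing down, gripper open.
Joint ranges: [-150.88, 150.88], [-54.13, 125.18], [17.81, 147.31], [-75.09, 255.09], [0, 152.58], [-146.25, 146.25]. Speed limits (degrees/s): [147.25, 147.25, 180, 180, 180, 180].

## Interface

Orientations are given as a 3x3 rotation matrix whose columns are the frame's x, y, z axes.
In Python, from rig import state, capture, hand_in gives the robot as it stands.
- The arm moves only by the tool send_rows, never from a script. Its argument "commands" is a list of rows, each a list of 3 entries, a list of its own where there are three numbers: the shift along the world's x, y, z in m, then the turn, a rotation vector about the world's x, y, z in rad, then the opening, from 0 (shut) to 1 (fully open). A call has 1 to 5 rows; each row is the pose to reach, as a shift and turn from the pose commanded when the call began; what a row does not reach only later rows make up. A row lasts 1/12 s, in which the tool goes at most 41.7 mm and 7.16 degrees, less where a joint would pass 70% of its speed; a pose out of reach is approached as far as the arm can. A call with a gripper value outside its range is refused whole. The fingers move at their own pace and stop on an object; "grip_force" is the grip in N (left out, the last holds). Time passes only in rows, so rows that repeat a pose let the fingers close. It gives the time, the measured TCP pose, the force and the opening at its end, in the units of the state.
- state(): the state, without advancing time (a new reading comes with each control period).
- capture(name): name is "scene" or "top"; returns a dict with "img" (384x512x3 uint8, blue, green, red), "fx", "fy", "cx", "cy" (pixels), "k1" (the pictures are not rectified: a ray, as slopes to the right and down, at radius r is drawn at 1 + k1 r^2 times it, then the intrinsics apply), "T" (4x4, takes a point from camera to world coordinates). Camera axes: x right, y down, z forward; pixel columns grow to the right and rows downward; lengths in m; the calibration is good to about 2 mm. A picture is of the moment at which its call begins. There is no depth.
- hand_in(): hands the job in, once; it reports no verdict.
The state is a dict: "time": time; "qpos": joint angles; "joint_vel": joint speeds; "joint_torque": joint torques, N m; "tool_pos": TCP position; "orientation": TCP orientation; "force": force on the tool from outside, world axes, zero at the start; "ft_torque": the same for the moment, N m; "width": finger opening in m.
Only numpy, scipy, OpenCV 4.12 (cv2) and the standard library are available. Lean on these libraries where they do the work, as an engineer would, in place of code of your own. Each camera call takes 0.05 s, during which the arm holds its last target.

## Task

Take the reagent pack with two small caps out of the carrier and stand it in the mixer's clamp, filling the width between the side cheeks, its broad labelled faces towards the jaws (the carrier lets you hold it only by its short ends, the cheeks only by its broad faces, so put it down upright on the worktop in between). Squeeze the release paddles, slide the moving jaw up against the pack so that it rests on the fixed jaw, let go, and turn the crank clockwise at least one full turn, until the jaw's sprung plate is clearly pressed in. Leave the single-cap packs in the carrier.

Things in the scene. Friction and masses are not known exactly. Their poses are not given: they have to be found in the camera images.
- pack_center (a point): Centre of the pack to clamp: white upright block 60 x 42 x 56 mm (own x, y, z), 0.14 to 0.28 kg, with TWO small grey caps sunk below the rim of its flat top (not grippable). Short ribbed ends: +-x faces, 60 mm apart. Broad labelled faces: +-y faces, 42 mm apart. Either way round is the same to the clamp. Starts in any of the carrier's three bays.
- carrier: Fixed grey carrier 78 x 162 mm, origin under its centre. Bays at own y = -50, 0, +50 mm; floor 6 mm. Dividers, 58 mm above the worktop, stand 2 mm off the packs' broad faces, so fingers fit only at the short ends (its +-x sides), which are open but for a lip at x = +-33.5 mm, 11 mm above the worktop. Lift packs straight up by 60 mm.
- pack_b: A pack of the same size with ONE large cap in another bay; stays there. Origin under its centre.
- pack_c: The other pack with ONE large cap, in the remaining bay; stays there. Origin under its centre.
- mixer: White low mixer box fixed to the worktop, with the clamp on its grey deck (140 x 224 mm, top 44 mm above the worktop); origin under its middle. Own x runs across the clamp, own y along its screw towards the fixed jaw, z up; yaw up to 0.25 rad. The crank is at its -y end.
- cradle (a point): Point on the deck midway between the jaws fully open; axes of the mixer. Side cheeks at x = +-33.5 mm, y -48 to +64 mm, 65 mm high, flared in the last 12 mm. Fixed jaw's face at y = +54 mm, moving one's at -54 mm + jaw value. A pack standing here has its centre 28 mm higher, short ends to the cheeks (3.5 mm play each). Only 100 to 108 mm between the open jaws: open the fingers just a little to let go.
- fixed_face (a point): Centre of the fixed jaw's rubber face, 72 mm above the worktop; axes of the mixer. Both jaws are about 60 mm high and wide.
- pad_face (a point): Centre of the front face of the moving jaw's sprung plate, 72 mm above the worktop; axes of the mixer. The plate gives way backwards up to 8 mm against a spring of 3 N per mm.
- release_grip (a point): Where to squeeze: half-way between two black upright paddles on the moving jaw's carriage, 118 mm above the worktop. They stand at own +-x of a grey block, 24 mm long (y), 85 to 131 mm above the worktop, 50 mm over their outsides, 40 mm when squeezed, about 8 N on each. Squeezed, the carriage can be dragged along y with about 2 N; let go, it locks where it stands. Axes of the mixer.
- jaw (a joint): Travel of the moving jaw's carriage, m: 0 = fully open, grows towards the fixed jaw (mixer +y), up to 0.075. Starts at 0 to 0.008. At about 0.066 its plate touches a pack that stands against the fixed jaw.
- paddle (a joint): How far each paddle is squeezed in, m: 0 = let go and locked, 0.005 = fully squeezed; the carriage is free from about 0.001.
- jaw_pad (a joint): How far the moving jaw's sprung plate is pressed in, m: 0 = nothing against it, up to 0.008.
- crank (a joint): Crank angle, rad: 0 = crank straight up; grows clockwise as seen from the crank's end, which tightens. Starts between -0.7 and 0.7, stop at 15. With the paddles let go, one turn moves the carriage 5 mm towards the fixed jaw. Light to turn; stays where it is left.
- crank_handle (a point): Centre of the crank's freely revolving black handle, 14 mm thick, 40 mm long along mixer y (own y); moves with the carriage. Circles with radius 26 mm about the screw axis (along mixer y, at mixer x = 0, 98 mm above the worktop): at crank value c it is at mixer x = 26 sin c mm, height 98 + 26 cos c mm. The hand can stay upright all round. The crank arm is 26 mm from this point, towards the jaw.
Mind the look-alikes: they are no part of the job. Leave any blue or yellow look-alike of the part that bears pack_center alone.

How it is judged (in metres and radians):
On the way, in this order (a step that is already met when the one before it is completed fails the run):
1. the two-cap pack has been put down upright on the worktop (height (world z) of pack_center between 0.025 and 0.031 m and angle between pack_center's own z axis and vertical below 0.1 rad), for 0.2 s.
2. the two-cap pack stands in the clamp between the side cheeks, with its broad faces towards the jaws (x of pack_center in the frame of cradle between -0.005 and 0.005 m and y of pack_center in the frame of cradle between -0.04 and 0.035 m and z of pack_center in the frame of cradle between 0.024 and 0.032 m and angle between the y axis of pack_center and the y axis of cradle, either way round below 0.25 rad), for 0.2 s.
3. with the paddles squeezed, the moving jaw is slid up to the pack (gap at most 5 mm) (value of joint paddle above 0.001 m and horizontal distance between pad_face and pack_center below 0.0265 m), for 0.1 s.
At the end, for the whole second after the job is handed in: The two-cap pack stands upright on the clamp deck (4 mm), within 5 mm of its centre line, broad faces to the jaws and against the fixed jaw (4 mm); paddles let go (under 1 mm); crank past 4.8 rad, which one full turn from any start exceeds; sprung plate pressed in by over 2 mm (x of pack_center in the frame of cradle between -0.005 and 0.005 m and y of pack_center in the frame of cradle above 0.029 m and z of pack_center in the frame of cradle between 0.024 and 0.032 m and angle between pack_center's own z axis and vertical below 0.08 rad and angle between the y axis of pack_center and the y axis of cradle, either way round below 0.1 rad and horizontal distance between pad_face and pack_center below 0.0245 m and value of joint paddle below 0.001 m and value of joint jaw_pad above 0.002 m and value of joint crank above 4.8 rad); the robot touches nothing.
It fails at once if a single-cap pack is moved more than 15 mm (distance of any of pack_b, pack_c from where it was at the start of the episode above 0.015 m).
It fails at once if the two-cap pack falls over (angle between pack_center's own z axis and vertical above 0.8 rad).
It also fails if it takes over 72 s, if anything falls off the work surface, if the arm or the gripper's body presses on something with over 40 N, if the wrist force passes 120 N, or if a joint passes its speed limit or range.

## Working session

There is one attempt and no reset: what is moved stays moved. The work goes in short steps, Python scripts to look and compute and a tool call to move; the robot and the scene stay as the last step left them, time stands still between calls to the robot, and variables do not carry over. Pictures are saved under pics/ and viewed, and the job is handed in when it is done.

Besides the shell and the picture viewer there is one more tool, called after "Call:" in YAML: its name, and indented under it one key for each argument. send_rows: Moves the arm, as the interface text tells. Its arguments: {"type":"object","properties":{"commands":{"type":"array","items":{"type":"array"}},"grip_force":{"type":"number"}},"required":["commands"]}

```bash
ls; mkdir -p pics
python3 - <<'E'
from rig import state,capture
import cv2
s=state();print(s)
for n in("scene","top"):
    c=capture(n);cv2.imwrite(f"pics/{n}0.png",c["img"]);print({k:v for k,v in c.items() if k!="img"})
E
```

```text
pics
{'time': 0.0, 'qpos': array([-6.58265905e+01,  1.51690500e+01,  9.19801860e+01,  9.61538885e-04,
        7.29762679e+01, -2.11470800e+00]), 'joint_vel': array([ 0.03239414,  0.0067526 ,  0.01440071,  0.12025313, -0.0428824 ,
       -0.01991421]), 'joint_torque': array([ 2.26977545e-04, -5.02105629e+01, -3.56877816e+01,  7.26750190e-02,
        2.94729928e-02, -1.74797606e-04]), 'tool_pos': array([ 0.29871628, -0.60468298,  0.30139918]), 'orientation': array([[ 8.96580526e-01,  4.42879874e-01, -8.82351138e-04],
       [ 4.42880742e-01, -8.96578289e-01,  2.00494585e-03],
       [ 9.68532898e-05, -2.18837173e-03, -9.99997601e-01]]), 'force': array([ 0.47692839,  0.37089102, -0.32769788]), 'ft_torque': array([ 0.00934046, -0.00215232,  0.01672074]), 'width': 0.08800343768721687}
{'fx': 357.5807788211812, 'fy': 357.5807788211812, 'cx': 252.24849155253818, 'cy': 196.5679425245134, 'k1': -0.08218824354012164, 'T': array([[-0.70276121, -0.43268382,  0.5647224 , -0.12850154],
       [-0.7113307 ,  0.41437762, -0.56771456,  0.92896818],
       [ 0.01163258, -0.80067215, -0.5989898 ,  0.79095042],
       [ 0.        ,  0.        ,  0.        ,  1.        ]])}
{'fx': 356.9008261987642, 'fy': 356.9008261987642, 'cx': 253.2011342039276, 'cy': 190.78077956103172, 'k1': -0.051408971808049, 'T': array([[-0.04689039, -0.97785415,  0.20396703,  0.30509887],
       [-0.99889881,  0.04558124, -0.01111428,  0.28807295],
       [ 0.00157108, -0.20426358, -0.97891467,  1.22061307],
       [ 0.        ,  0.        ,  0.        ,  1.        ]])}
```

View pics/scene0.png

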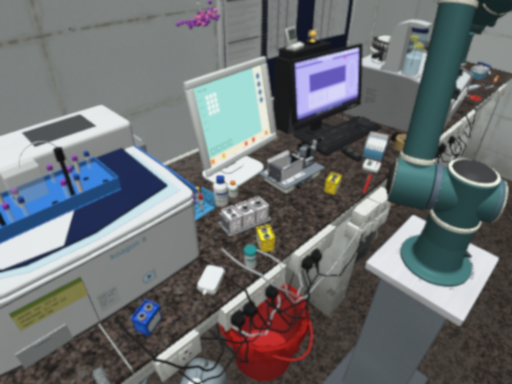

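View pics/top0.png

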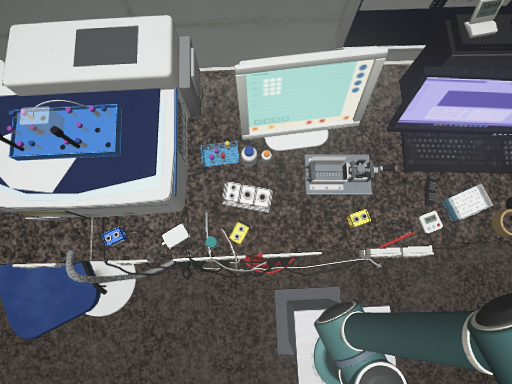

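```bash
cat > h.py <<'E'
import numpy as np,cv2
from rig import state,capture
def K(c): return np.array([[c["fx"],0,c["cx"]],[0,c["fy"],c["cy"]],[0,0,1]]),np.array([c["k1"],0,0,0,0.])
def px2w(c,uv,z):
    k,d=K(c);n=cv2.undistortPoints(np.array(uv,float).reshape(-1,1,2),k,d,None,None).reshape(-1,2)
    T=c["T"];r=np.c_[n,np.ones(len(n))]@T[:3,:3].T;o=T[:3,3]
    z=np.broadcast_to(z,len(n));return o+r*((z-o[2])/r[:,2])[:,None]
def w2px(c,P):
    k,d=K(c);T=np.linalg.inv(c["T"]);rv=cv2.Rodrigues(T[:3,:3])[0]
    return cv2.projectPoints(np.array(P,float).reshape(-1,1,3),rv,T[:3,3],k,d)[0].reshape(-1,2)
def crop(c,name,x0,y0,x1,y1,s):
    cv2.imwrite("pics/"+name,cv2.resize(c["img"][y0:y1,x0:x1],None,fx=s,fy=s,interpolation=cv2.INTER_CUBIC))
E
python3 - <<'E'
from h import *
c=capture("top");crop(c,"t1.png",215,170,285,220,10);crop(c,"t2.png",295,140,395,210,8)
c=capture("scene");crop(c,"s1.png",210,185,280,245,10);crop(c,"s2.png",255,135,335,195,10)
E
```

```text
(no output)
```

View pics/t1.png

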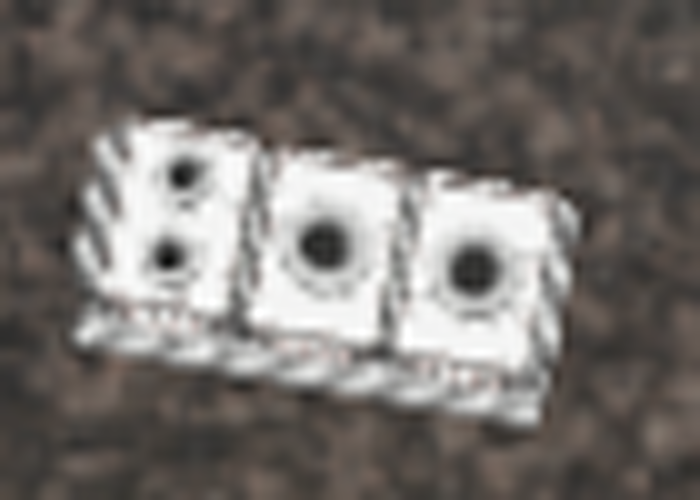

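View pics/t2.png

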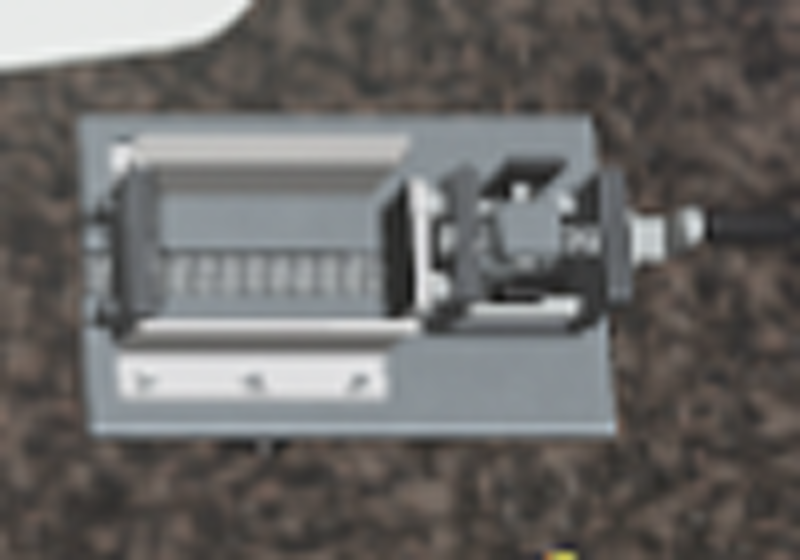

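View pics/s1.png

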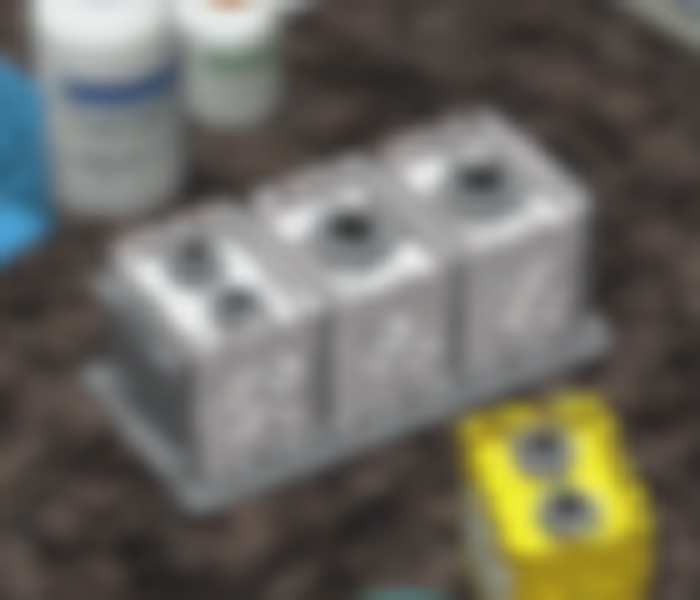

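View pics/s2.png

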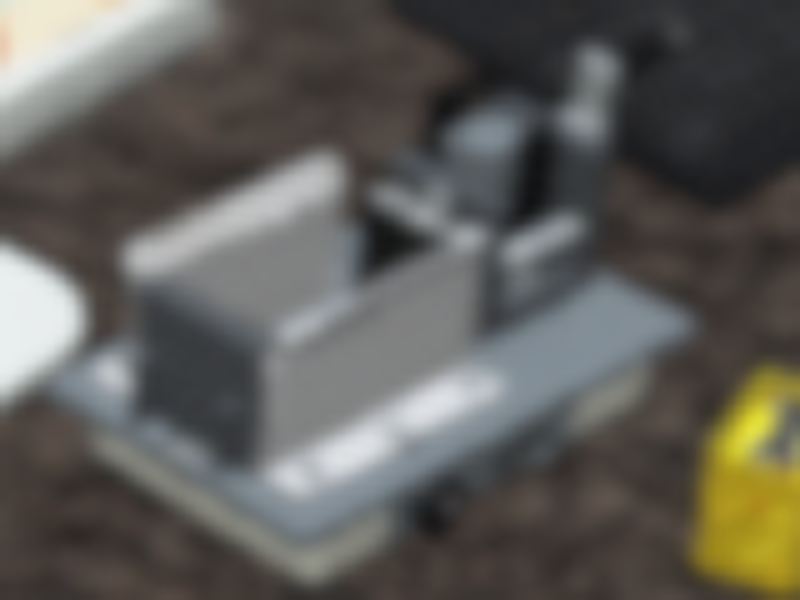

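The white two-cap pack is in the carrier's left bay at top px (232,191). The yellow ones at (240,232) and (359,218) and the blue one at (114,236) are look-alikes outside the carrier. The single-cap packs are at (247,194) and (262,197). The enlarged crop confirms the white block with two small caps as the target.

```bash
cat > m.py <<'E'
from h import *
def o(p,x0,y0,s): return [((u+.5)/s-.5+x0,(v+.5)/s-.5+y0) for u,v in p]
E
python3 - <<'E'
from m import *
t=capture("top");s=capture("scene")
np.set_printoptions(precision=4,suppress=True)
a=px2w(t,o([(184,173),(168,256),(325,244),(474,270)],215,170,10),.060)
print("top caps\n",a)
b=px2w(s,o([(193,258),(236,305),(352,230),(480,178)],210,185,10),.060);print("scene caps\n",b)
d=px2w(t,o([(80,115),(592,115),(617,435),(92,435)],295,140,8),.044);print("deck top\n",d,d.mean(0))
e=px2w(s,o([(693,322),(300,540),(50,385)],255,135,10),.044);print("deck scene",e,(e[0]+e[2])/2)
for q in (d,):
  print(np.linalg.norm(q[1]-q[0]),np.linalg.norm(q[2]-q[1]),np.linalg.norm(q[3]-q[2]))
# fixed jaw top (104), crank handle
E
```

```text
top caps
 [[0.5634 0.3416 0.06  ]
 [0.5355 0.3479 0.06  ]
 [0.5372 0.2958 0.06  ]
 [0.5261 0.2469 0.06  ]]
scene caps
 [[0.56   0.3434 0.06  ]
 [0.5328 0.3494 0.06  ]
 [0.5349 0.2962 0.06  ]
 [0.5254 0.2461 0.06  ]]
deck top
 [[ 0.6717  0.0917  0.044 ]
 [ 0.6619 -0.1307  0.044 ]
 [ 0.5207 -0.1251  0.044 ]
 [ 0.5311  0.0975  0.044 ]] [ 0.5963 -0.0167  0.044 ]
deck scene [[ 0.5198 -0.1223  0.044 ]
 [ 0.5295  0.103   0.044 ]
 [ 0.6633  0.0952  0.044 ]] [ 0.5915 -0.0135  0.044 ]
0.22260759870966715 0.14132189882572943 0.22286658641283053
```

Call:
send_rows:
  commands:
    - [[0.01,0.038,0],[0,0,0.035],1]
    - [[0.02,0.076,0],[0,0,0.07],1]
    - [[0.03,0.114,0],[0,0,0.105],1]
    - [[0.04,0.152,0],[0,0,0.14],1]
    - [[0.05,0.19,0],[0,0,0.176],1]

```text
time: 0.72
tool_pos: [0.349, -0.4135, 0.3026]
orientation: [[0.805, 0.594, 0.0], [0.594, -0.805, 0.0], [0.0, 0.0, -1.0]]
force: [0.9, 0.2, 0.2]
width: 0.0882
```

Call:
send_rows:
  commands:
    - [[0.01,0.038,0],[0,0,0.035],1]
    - [[0.02,0.076,0],[0,0,0.07],1]
    - [[0.03,0.114,0],[0,0,0.105],1]
    - [[0.04,0.152,0],[0,0,0.14],1]
    - [[0.05,0.19,0],[0,0,0.176],1]

```text
time: 1.13
tool_pos: [0.3989, -0.2234, 0.3029]
orientation: [[0.688, 0.726, 0.001], [0.726, -0.688, -0.0], [0.0, 0.001, -1.0]]
force: [0.5, -0.3, -0.5]
width: 0.0881
```

Call:
send_rows:
  commands:
    - [[0.01,0.038,0],[0,0,0.035],1]
    - [[0.02,0.076,0],[0,0,0.07],1]
    - [[0.03,0.114,0],[0,0,0.105],1]
    - [[0.04,0.152,0],[0,0,0.14],1]
    - [[0.05,0.19,0],[0,0,0.176],1]

```text
time: 1.55
tool_pos: [0.4489, -0.0333, 0.3031]
orientation: [[0.55, 0.835, 0.001], [0.835, -0.55, -0.0], [0.0, 0.001, -1.0]]
force: [1.3, -0.5, -0.9]
width: 0.0878
```

Call:
send_rows:
  commands:
    - [[0.01,0.038,0],[0,0,0.035],1]
    - [[0.02,0.076,0],[0,0,0.07],1]
    - [[0.03,0.114,0],[0,0,0.105],1]
    - [[0.04,0.152,0],[0,0,0.14],1]
    - [[0.05,0.19,0],[0,0,0.176],1]

```text
time: 1.97
tool_pos: [0.4989, 0.1569, 0.303]
orientation: [[0.395, 0.919, 0.001], [0.919, -0.395, 0.0], [0.0, 0.001, -1.0]]
force: [-0.4, -0.3, 0.6]
width: 0.0882
```

Call:
send_rows:
  commands:
    - [[0.01,0.038,-0.01],[0,0,0.035],1]
    - [[0.02,0.076,-0.02],[0,0,0.07],1]
    - [[0.03,0.114,-0.03],[0,0,0.105],1]
    - [[0.04,0.152,-0.04],[0,0,0.14],1]
    - [[0.05,0.19,-0.05],[0,0,0.176],1]

```text
time: 2.38
tool_pos: [0.549, 0.3469, 0.2522]
orientation: [[0.228, 0.974, 0.0], [0.974, -0.228, -0.0], [0.0, 0.0, -1.0]]
force: [0.8, 0.1, -0.6]
width: 0.0879
```

Call:
send_rows:
  commands:
    - [[0,-0.001,-0.035],[0,0,0],1]
    - [[0,-0.002,-0.07],[0,0,0],1]
    - [[0,-0.002,-0.105],[0,0,0],1]

```text
time: 2.63
tool_pos: [0.5492, 0.3441, 0.1469]
orientation: [[0.228, 0.974, 0.002], [0.974, -0.228, 0.001], [0.001, 0.001, -1.0]]
force: [0.2, -0.7, -0.1]
width: 0.0883
```

Run:
```python
from m import *
s=state();print(s["tool_pos"])
t=capture("top");crop(t,"t3.png",205,150,285,215,10)
c=capture("scene");crop(c,"s3.png",190,150,290,225,8)
np.set_printoptions(precision=4,suppress=True)
print(px2w(t,[(240,232),(228,250),(280,252),(240,250),(359,218)],[.05,0,0,0,.05]))
```

```text
[0.54921672 0.3441364  0.14690216]
[[ 0.4133  0.3244  0.05  ]
 [ 0.359   0.3689  0.    ]
 [ 0.3441  0.1937  0.    ]
 [ 0.3572  0.3284  0.    ]
 [ 0.4406 -0.0713  0.05  ]]
```

View pics/t3.png

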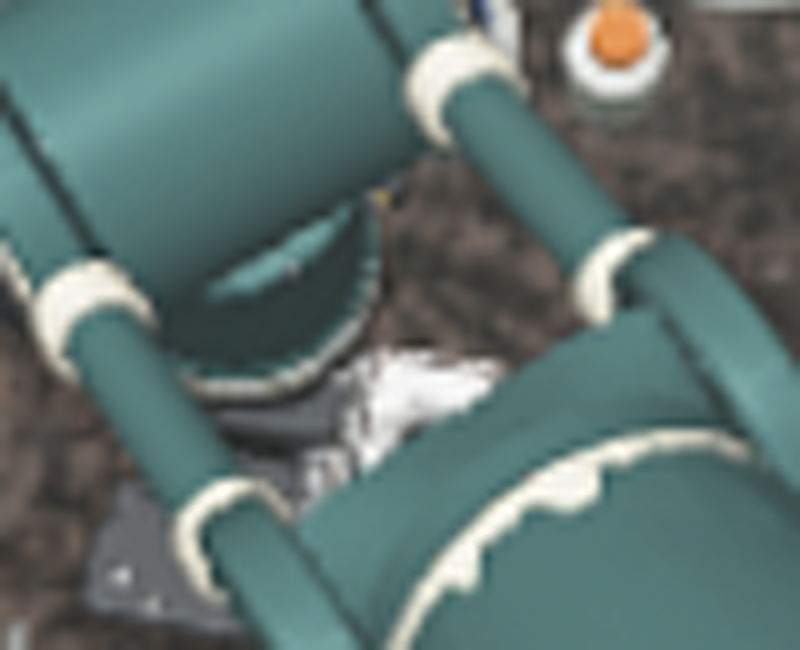

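View pics/s3.png

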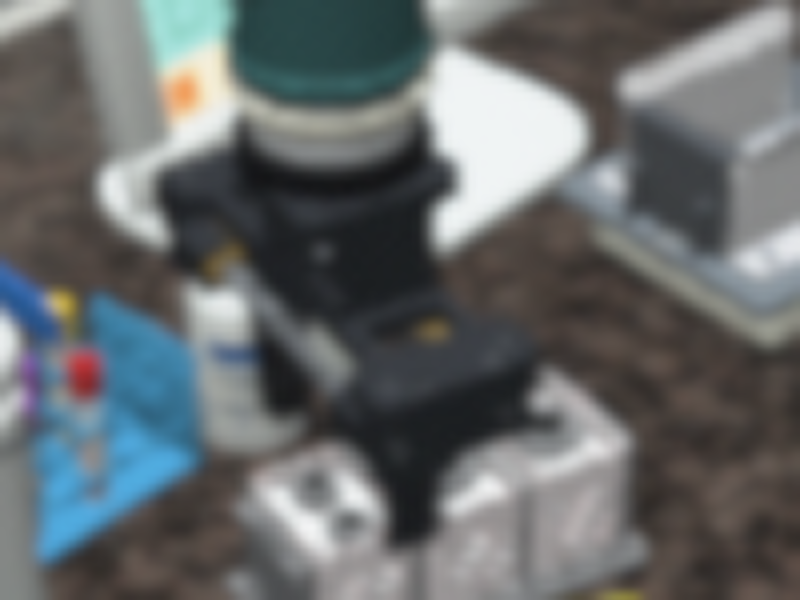

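Run:
```python
from m import *
s=state();c=capture("scene")
R=s["orientation"];p=s["tool_pos"]
P=[p+R@np.array([dx,-.044-d,.064]) for d in(0,.0175) for dx in(-.009,.009)]
q=w2px(c,P);print(((q-[190,150])+.5)*8-.5)
q=w2px(c,[[.548,.345,.062]]);print(((q-[190,150])+.5)*8-.5)
```

```text
[[421.33041404 521.99375327]
 [381.14612454 537.44576701]
 [444.0885389  546.61709281]
 [403.61813709 562.40510864]]
[[331.18686536 497.74725592]]
```

Call:
send_rows:
  commands:
    - [[-0.0005,0.0005,-0.03],[0,0,0],1]
    - [[-0.001,0.001,-0.061],[0,0,0],1]
    - [[-0.001,0.001,-0.061],[0,0,0],0.5]
    - [[-0.001,0.001,-0.061],[0,0,0],0.5]
    - [[-0.001,0.001,-0.061],[0,0,0],0.5]
  grip_force: 25

```text
time: 3.2
tool_pos: [0.5496, 0.3446, 0.0898]
orientation: [[0.23, 0.973, 0.003], [0.973, -0.23, 0.002], [0.003, 0.003, -1.0]]
force: [1.2, 0.8, 0.4]
width: 0.0703
```

Call:
send_rows:
  commands:
    - [[0,0,0],[0,0,0],0.4]
    - [[0,0,0],[0,0,0],0.4]
    - [[0,0,0],[0,0,0],0.4]

```text
time: 3.45
tool_pos: [0.549, 0.345, 0.0902]
orientation: [[0.23, 0.973, 0.003], [0.973, -0.23, 0.003], [0.003, 0.002, -1.0]]
force: [-2.9, 0.5, 5.8]
width: 0.0597
```

Call:
send_rows:
  commands:
    - [[0,0,0],[0,0,0],0.4]
    - [[0,0,0.01],[0,0,0],0.4]
    - [[0,0,0.025],[0,0,0],0.4]
    - [[0,0,0.045],[0,0,0],0.4]
    - [[0,0,0.065],[0,0,0],0.4]

```text
time: 3.87
tool_pos: [0.5478, 0.3438, 0.1532]
orientation: [[0.23, 0.973, 0.0], [0.973, -0.23, -0.0], [0.0, 0.0, -1.0]]
force: [-0.5, -1.0, -3.3]
width: 0.0597
```

Call:
send_rows:
  commands:
    - [[0,0,0.02],[0,0,0],0.4]
    - [[0,0,0.03],[0,0,0],0.4]

```text
time: 4.03
tool_pos: [0.5494, 0.3445, 0.1861]
orientation: [[0.23, 0.973, 0.005], [0.973, -0.23, 0.003], [0.004, 0.004, -1.0]]
force: [-0.9, 0.7, -1.7]
width: 0.06
```

Run:
```python
from m import *
s=state();print(s["tool_pos"],s["force"],s["width"],s["ft_torque"])
c=capture("scene");crop(c,"s4.png",190,130,290,230,8)
```

```text
[0.54938426 0.34448921 0.18607923] [-0.92117716  0.66390057 -1.74099136] 0.05996246750254047 [-0.01128569 -0.0812111  -0.00050884]
```

View pics/s4.png

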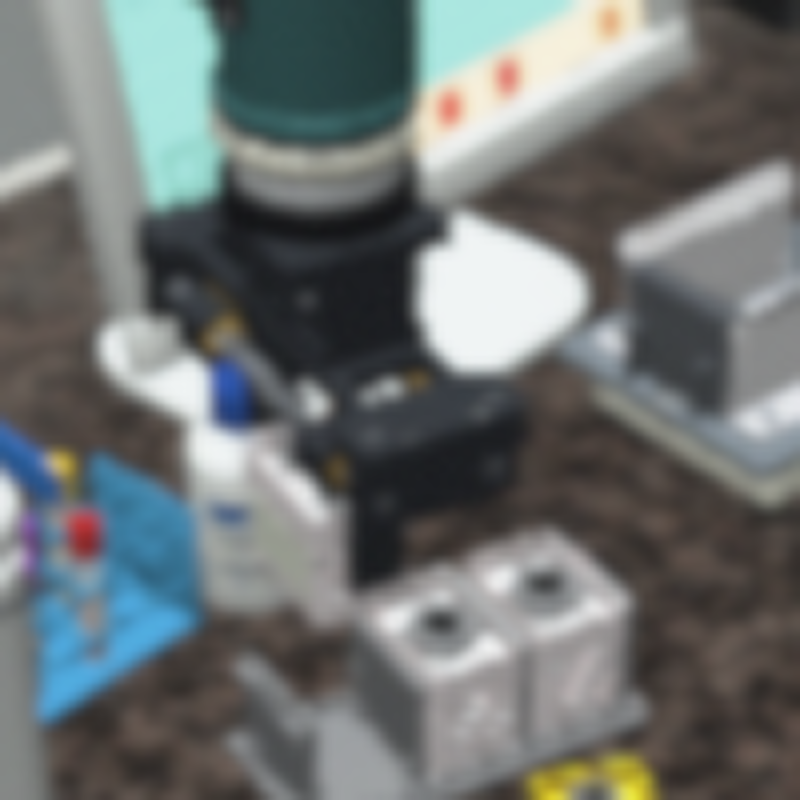

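Run:
```python
from m import *
s=state();print(s["tool_pos"])
c=capture("scene");crop(c,"s5.png",212,175,252,215,18)
R=s["orientation"];p=s["tool_pos"]
P=[p+R@np.array([dx,-.030,.064]) for dx in(-.009,.009)]
z0=p[2]-.084
for x in(-.03,.03):
  for y in (-.021,.021):
    for z in(0.006,.062):
      P.append(np.array([p[0],p[1],0])+np.array([.973*x+.23*y,-.23*x+.973*y,z+.0965]))
      
q=w2px(c,P);print(((q-[212,175])+.5)*18-.5)
```

```text
[0.550111   0.344949   0.18750833]
[[460.86965331 464.79614324]
 [368.32009353 497.07634863]
 [525.61470318 539.24288719]
 [523.05910337 276.9904047 ]
 [312.20453807 616.23929247]
 [302.84868457 352.12605429]
 [359.29762879 361.82173647]
 [351.93622671 103.89197613]
 [151.07392618 433.33672129]
 [137.28025103 173.5149133 ]]
```

View pics/s5.png

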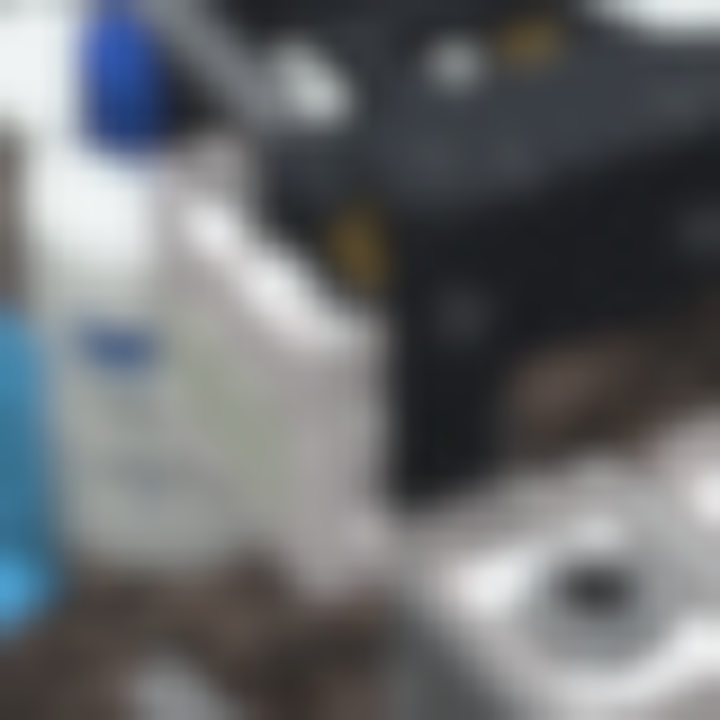

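Call:
send_rows:
  commands:
    - [[-0.018,-0.034,0.005],[0,0,0.037],0.4]
    - [[-0.036,-0.068,0.005],[0,0,0.074],0.4]
    - [[-0.054,-0.102,0.005],[0,0,0.111],0.4]
    - [[-0.072,-0.136,0.005],[0,0,0.148],0.4]
    - [[-0.09,-0.17,0.005],[0,0,0.187],0.4]

```text
time: 4.55
tool_pos: [0.456, 0.1722, 0.1852]
orientation: [[0.042, 0.999, -0.002], [0.999, -0.042, -0.001], [-0.001, -0.002, -1.0]]
force: [-0.4, -0.2, -1.9]
width: 0.0596
```

Call:
send_rows:
  commands:
    - [[-0.009,-0.019,-0.02],[0,0,0],0.4]
    - [[-0.009,-0.019,-0.055],[0,0,0],0.4]
    - [[-0.009,-0.019,-0.08],[0,0,0],0.4]
    - [[-0.009,-0.019,-0.09],[0,0,0],0.4]
    - [[-0.009,-0.019,-0.09],[0,0,0],0.4]

```text
time: 4.97
tool_pos: [0.4459, 0.1538, 0.0934]
orientation: [[0.045, 0.999, -0.007], [0.999, -0.045, -0.002], [-0.002, -0.007, -1.0]]
force: [-0.3, -1.1, -2.3]
width: 0.06
```

Call:
send_rows:
  commands:
    - [[0,0,0],[0,0,0],0.4]
    - [[0,0,-0.003],[0,0,0],0.4]
    - [[0,0,-0.006],[0,0,0],0.4]
    - [[0,0,-0.006],[0,0,0],0.4]

```text
time: 5.3
tool_pos: [0.4498, 0.1553, 0.0914]
orientation: [[0.045, 0.999, 0.002], [0.999, -0.045, 0.0], [0.001, 0.002, -1.0]]
force: [-0.3, -0.0, -2.2]
width: 0.0598
```

Call:
send_rows:
  commands:
    - [[0,0,-0.002],[0,0,0],0.4]
    - [[0,0,-0.004],[0,0,0],0.4]
    - [[0,0,-0.005],[0,0,0],0.4]

```text
time: 5.55
tool_pos: [0.449, 0.1549, 0.0858]
orientation: [[0.045, 0.999, 0.0], [0.999, -0.045, 0.0], [0.0, 0.0, -1.0]]
force: [-0.3, -0.2, -2.8]
width: 0.0595
```

Call:
send_rows:
  commands:
    - [[0,0,-0.001],[0,0,0],0.4]
    - [[0,0,-0.002],[0,0,0],0.4]
    - [[0,0,-0.002],[0,0,0],0.4]

```text
time: 5.8
tool_pos: [0.449, 0.1548, 0.0841]
orientation: [[0.045, 0.999, -0.0], [0.999, -0.045, -0.0], [-0.0, -0.0, -1.0]]
force: [-1.2, -0.7, 2.2]
width: 0.0596
```

Touched down (force reversed). Release and rise.

Call:
send_rows:
  commands:
    - [[0,0,0],[0,0,0],0.75]
    - [[0,0,0],[0,0,0],0.8]
    - [[0,0,0],[0,0,0],0.85]
    - [[0,0,0],[0,0,0],0.85]

```text
time: 6.13
tool_pos: [0.4492, 0.1549, 0.0838]
orientation: [[0.045, 0.999, 0.001], [0.999, -0.045, 0.0], [0.0, 0.001, -1.0]]
force: [-0.6, -0.6, 0.9]
width: 0.0747
```

Call:
send_rows:
  commands:
    - [[0,0,0.02],[0,0,0],0.85]
    - [[0,0,0.05],[0,0,0],0.85]
    - [[0,0,0.08],[0,0,-0.02],0.85]
    - [[-0.0,0,0.1],[0,0,-0.12],0.8]
    - [[-0.0,0,0.1],[0,0,-0.24],0.75]

```text
time: 6.55
tool_pos: [0.4521, 0.1558, 0.1889]
orientation: [[0.286, 0.958, 0.009], [0.958, -0.286, 0.003], [0.005, 0.008, -1.0]]
force: [0.4, -0.7, 0.5]
width: 0.0668
```

Run:
```python
from m import *
s=state();print(s["tool_pos"],s["width"],s["qpos"])
c=capture("scene");crop(c,"s6.png",200,130,300,230,8)
t=capture("top");crop(t,"t6.png",230,150,330,230,8)
```

```text
[0.45214749 0.15577181 0.18891976] 0.06676114205130428 [ 1.60221813e+01 -6.84782581e-01  1.22369172e+02  5.84589201e-03
  5.77717393e+01  3.26282237e+01]
```

View pics/s6.png

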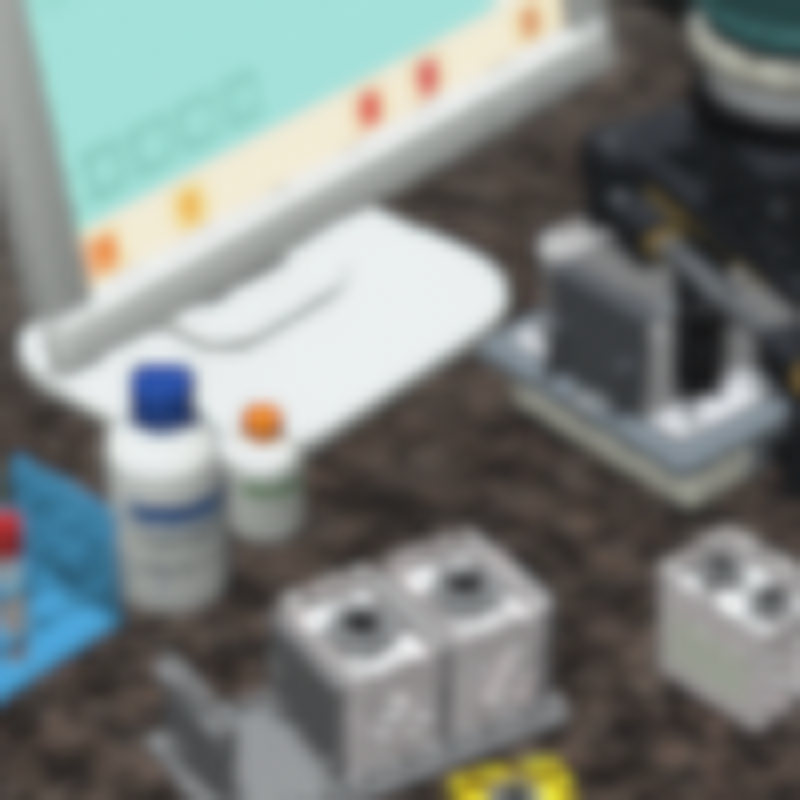

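View pics/t6.png

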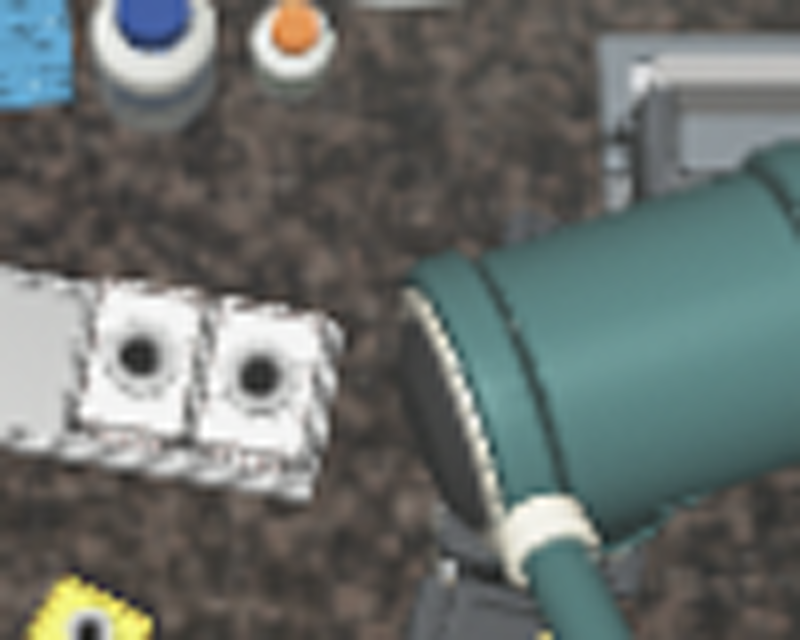

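Run:
```python
from m import *
np.set_printoptions(precision=4,suppress=True)
c=capture("scene");crop(c,"s7.png",272,185,312,225,18)
a=px2w(c,o([(720,568),(770,600)],200,130,8),.054);print(a,a.mean(0))
```

```text
[[0.4624 0.1548 0.054 ]
 [0.4334 0.1564 0.054 ]] [0.4479 0.1556 0.054 ]
```

View pics/s7.png

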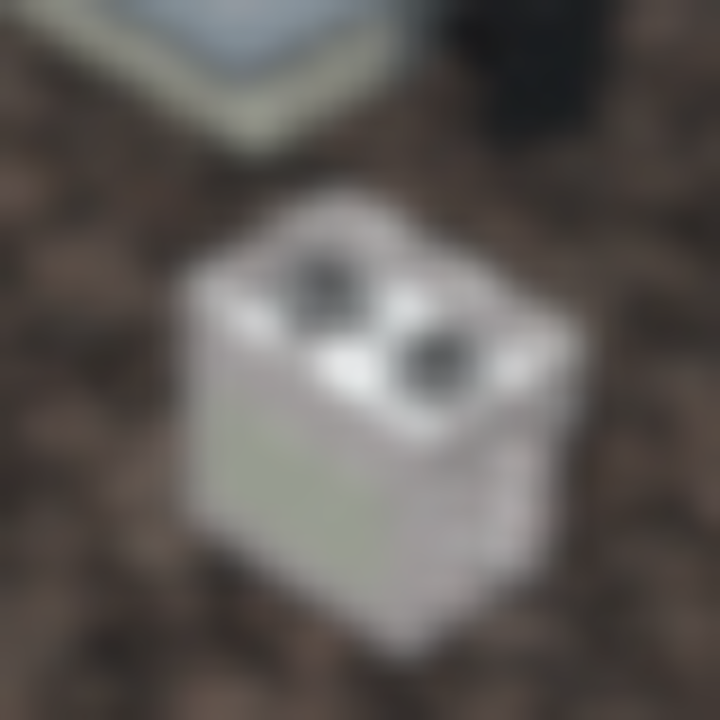

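Call:
send_rows:
  commands:
    - [[-0.001,0,0],[0,0,-0.12],0.75]
    - [[-0.003,-0.001,0],[0,0,-0.24],0.75]
    - [[-0.003,-0.001,0],[0,0,-0.36],0.75]
    - [[-0.003,-0.001,0],[0,0,-0.48],0.75]
    - [[-0.003,-0.001,0],[0,0,-0.6],0.75]

```text
time: 7.12
tool_pos: [0.4449, 0.1535, 0.1821]
orientation: [[0.775, 0.631, -0.003], [0.631, -0.775, -0.001], [-0.003, -0.001, -1.0]]
force: [-0.7, 0.7, -0.4]
width: 0.0663
```

Call:
send_rows:
  commands:
    - [[0,0,0],[0,0,-0.12],0.75]
    - [[0,0,0],[0,0,-0.24],0.75]
    - [[0,0,0],[0,0,-0.36],0.75]
    - [[0,0,0],[0,0,-0.48],0.75]
    - [[0,0,0],[0,0,-0.6],0.75]

```text
time: 7.53
tool_pos: [0.4449, 0.1535, 0.1821]
orientation: [[0.997, 0.083, -0.003], [0.083, -0.997, -0.001], [-0.003, 0.001, -1.0]]
force: [-0.6, -0.2, -0.0]
width: 0.066
```

Call:
send_rows:
  commands:
    - [[0,0,0],[0,0,-0.12],0.75]
    - [[0,0,-0.02],[0,0,-0.131],0.75]
    - [[0,0,-0.02],[0,0,-0.131],0.75]

```text
time: 7.78
tool_pos: [0.4433, 0.153, 0.16]
orientation: [[0.999, -0.042, -0.007], [-0.042, -0.999, -0.002], [-0.007, 0.002, -1.0]]
force: [-1.8, -0.6, -0.7]
width: 0.0663
```

Call:
send_rows:
  commands:
    - [[0.002,0.001,-0.02],[0,0,0],0.75]
    - [[0.002,0.001,-0.04],[0,0,0],0.75]
    - [[0.002,0.001,-0.04],[0,0,0],0.75]
    - [[0.002,0.001,-0.04],[0,0,0],0.75]

```text
time: 8.12
tool_pos: [0.4462, 0.1543, 0.1222]
orientation: [[0.999, -0.043, -0.005], [-0.043, -0.999, -0.001], [-0.005, 0.002, -1.0]]
force: [0.4, 0.8, -0.5]
width: 0.0659
```

Call:
send_rows:
  commands:
    - [[0.003,0.001,-0.015],[0,0,0],0.75]
    - [[0.003,0.001,-0.027],[0,0,0],0.75]
    - [[0.003,0.001,-0.027],[0,0,0],0.75]
    - [[0.003,0.001,-0.027],[0,0,0],0.75]

```text
time: 8.45
tool_pos: [0.4509, 0.1558, 0.0972]
orientation: [[0.999, -0.044, -0.001], [-0.044, -0.999, -0.0], [-0.001, 0.0, -1.0]]
force: [0.3, -0.5, 0.5]
width: 0.0661
```

Run:
```python
from m import *
s=state();print(s["tool_pos"],s["orientation"])
c=capture("scene");crop(c,"s8.png",252,155,322,225,10)
s=state();print(s["tool_pos"],s["orientation"])
```

```text
[0.4508524  0.15579241 0.09717457] [[ 9.99017149e-01 -4.43201691e-02 -6.77193527e-04]
 [-4.43202992e-02 -9.99017357e-01 -1.78350358e-04]
 [-6.68623569e-04  2.08188486e-04 -9.99999755e-01]]
[0.45133933 0.15592486 0.09766887] [[ 9.99007741e-01 -4.45321057e-02  6.51868776e-04]
 [-4.45322393e-02 -9.99007929e-01  1.91952493e-04]
 [ 6.42674028e-04 -2.20791202e-04 -9.99999769e-01]]
```

View pics/s8.png

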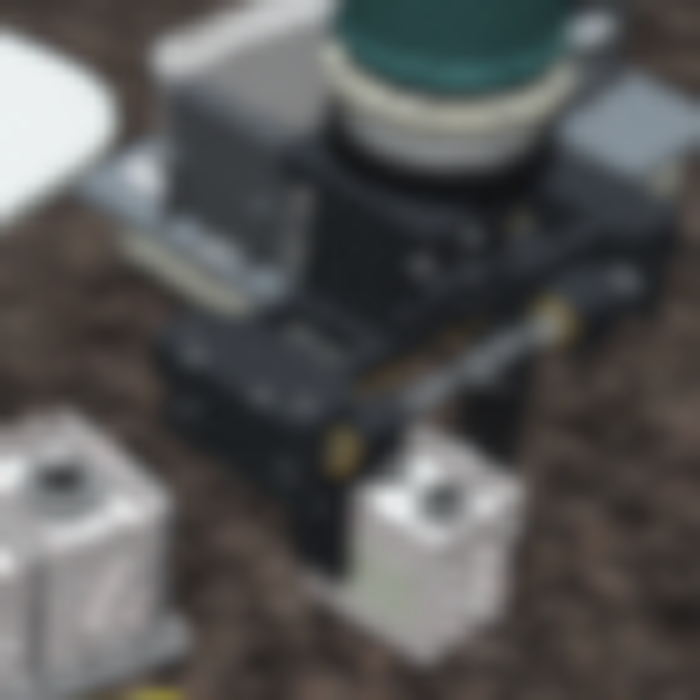

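Call:
send_rows:
  commands:
    - [[-0.002,0,-0.002],[0,0,0],0.6]
    - [[-0.002,0,-0.002],[0,0,0],0.45]
    - [[-0.002,0,-0.002],[0,0,0],0.35]
    - [[-0.002,0,-0.002],[0,0,0],0.3]
    - [[-0.002,0,-0.002],[0,0,0],0.3]
  grip_force: 25

```text
time: 8.92
tool_pos: [0.4491, 0.1557, 0.0952]
orientation: [[0.999, -0.045, 0.0], [-0.045, -0.999, -0.0], [0.0, 0.0, -1.0]]
force: [-1.2, -0.6, 3.2]
width: 0.0418
```

Call:
send_rows:
  commands:
    - [[0,0,0],[0,0,0],0.3]
    - [[0,0,0],[0,0,0],0.3]
    - [[0,0,0],[0,0,0],0.3]

```text
time: 9.17
tool_pos: [0.4491, 0.1557, 0.0952]
orientation: [[0.999, -0.045, 0.0], [-0.045, -0.999, -0.0], [0.0, 0.0, -1.0]]
force: [-1.9, -2.1, 4.9]
width: 0.0418
```

Call:
send_rows:
  commands:
    - [[0,0,0.01],[0,0,0],0.3]
    - [[0,0,0.04],[0,0,0],0.3]
    - [[0,0,0.075],[0,0,0],0.3]
    - [[0,0,0.11],[0,0,0],0.3]
    - [[0,0,0.145],[0,0,0],0.3]

```text
time: 9.58
tool_pos: [0.4481, 0.1557, 0.2408]
orientation: [[0.999, -0.045, -0.001], [-0.045, -0.999, -0.0], [-0.001, 0.0, -1.0]]
force: [0.8, 0.3, -2.6]
width: 0.0415
```

```bash
cat > ov.py <<'E'
from m import *
def mix(x,y,yaw,pts):
    a=np.radians(yaw);R=np.array([[np.cos(a),-np.sin(a)],[np.sin(a),np.cos(a)]])
    pts=np.array(pts,float);return np.c_[pts[:,:2]@R.T+[x,y],pts[:,2]]
def overlay(c,img,pose,polys,name,x0,y0,x1,y1,s):
    im=cv2.resize(img[y0:y1,x0:x1],None,fx=s,fy=s,interpolation=cv2.INTER_CUBIC)
    cols=[(0,0,255),(0,255,0),(255,0,255),(255,255,0),(0,165,255),(255,0,0)]
    for i,p in enumerate(polys):
        q=((w2px(c,mix(*pose,p))-[x0,y0])+.5)*s-.5
        cv2.polylines(im,[np.round(q*16).astype(np.int32)],True,cols[i%6],1,cv2.LINE_AA,4)
    cv2.imwrite("pics/"+name,im)
E
cat > ov1.py <<'E'
from ov import *
import sys
pose=tuple(map(float,sys.argv[1:4]));cy=float(sys.argv[4]);tag=sys.argv[5]
deck=[(-.07,-.112,.044),(.07,-.112,.044),(.07,.112,.044),(-.07,.112,.044)]
base=[(a,b,0) for a,b,_ in deck]
ch=lambda sx:[(sx*.0335,cy-.048,.109),(sx*.0335,cy+.064,.109),(sx*.0335,cy+.064,.044),(sx*.0335,cy-.048,.044)]
fj=[(-.03,cy+.054,.044),(.03,cy+.054,.044),(.03,cy+.054,.102),(-.03,cy+.054,.102)]
t=capture("top");s=capture("scene")
overlay(t,cv2.imread("pics/top0.png"),pose,[deck,base,ch(-1),ch(1),fj],"ot%s.png"%tag,295,140,395,210,8)
overlay(s,cv2.imread("pics/scene0.png"),pose,[deck,base,ch(-1),ch(1),fj],"os%s.png"%tag,255,135,335,195,10)
E
python3 ov1.py .595 -.016 -2.6 .02 1
```

```text
(no output)
```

View pics/ot1.png

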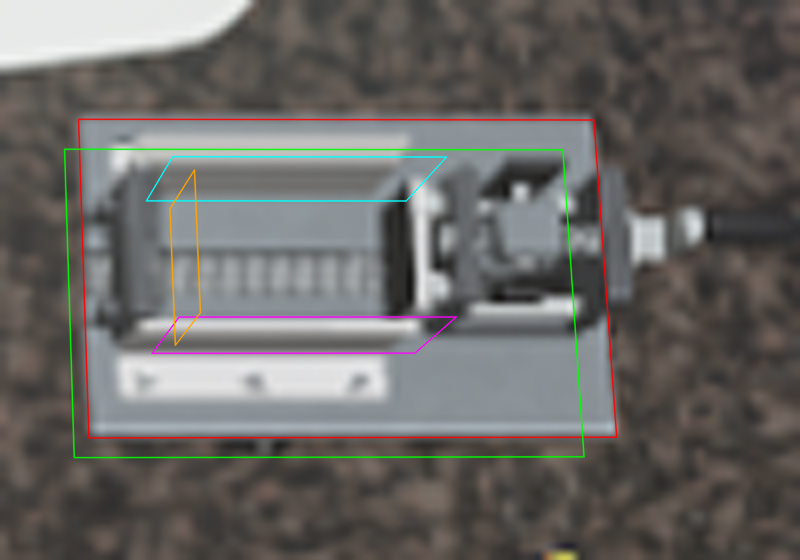

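View pics/os1.png

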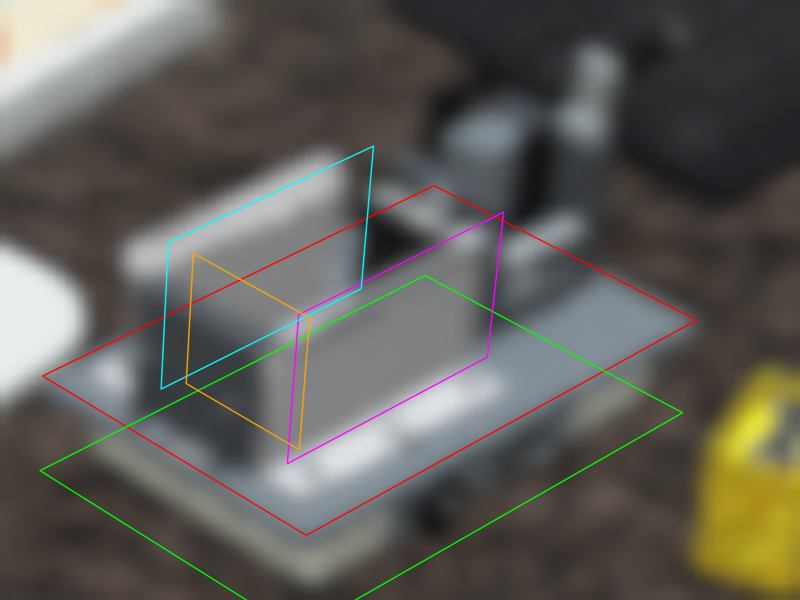

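```bash
python3 ov1.py .595 -.016 -2.6 .035 2
```

```text
(no output)
```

View pics/ot2.png

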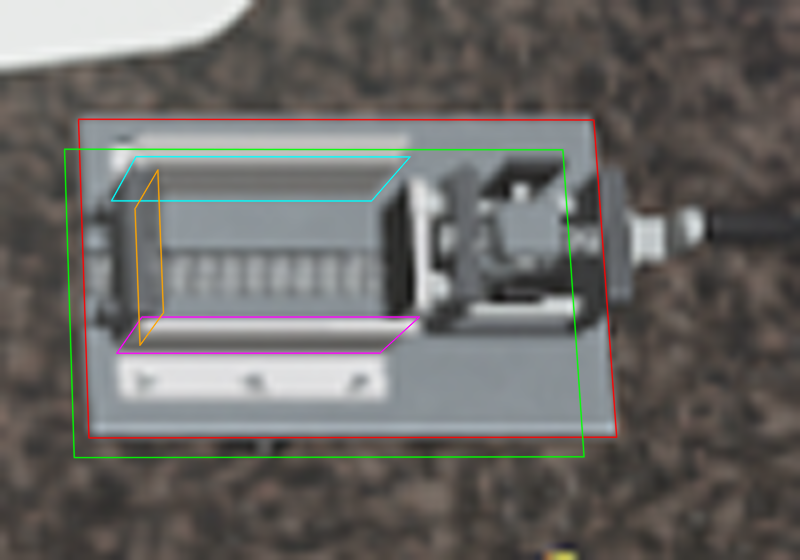

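View pics/os2.png

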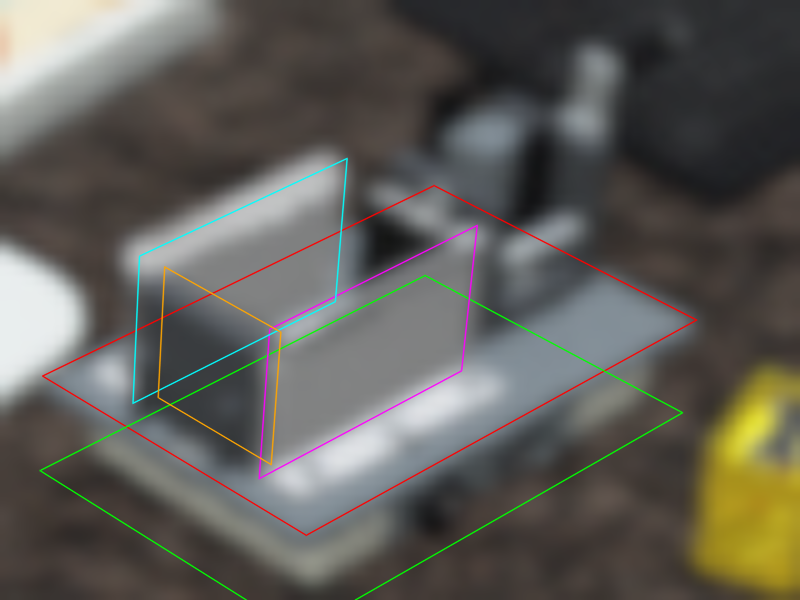

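```bash
cat > ov2.py <<'E'
from ov import *
import sys
pose=tuple(map(float,sys.argv[1:4]));cy=float(sys.argv[4]);tag=sys.argv[5]
ch=lambda sx:[(sx*.0335,cy-.048,.097),(sx*.0335,cy+.064,.097),(sx*.0335,cy+.064,.044),(sx*.0335,cy-.048,.044)]
fj=[(-.03,cy+.054,.044),(.03,cy+.054,.044),(.03,cy+.054,.102),(-.03,cy+.054,.102)]
t=capture("top");s=capture("scene")
overlay(t,cv2.imread("pics/top0.png"),pose,[ch(-1),ch(1),fj],"ot%s.png"%tag,305,150,355,190,16)
overlay(s,cv2.imread("pics/scene0.png"),pose,[ch(-1),ch(1),fj],"os%s.png"%tag,262,145,312,190,16)
for n,b,i in(("top",(305,150,355,190),t),("scene",(262,145,312,190),s)):
    crop({"img":cv2.imread("pics/%s0.png"%n)},"raw_%s.png"%n,*b,16)
E
python3 ov2.py .598 -.016 -2.6 .035 3
```

```text
(no output)
```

View pics/ot3.png

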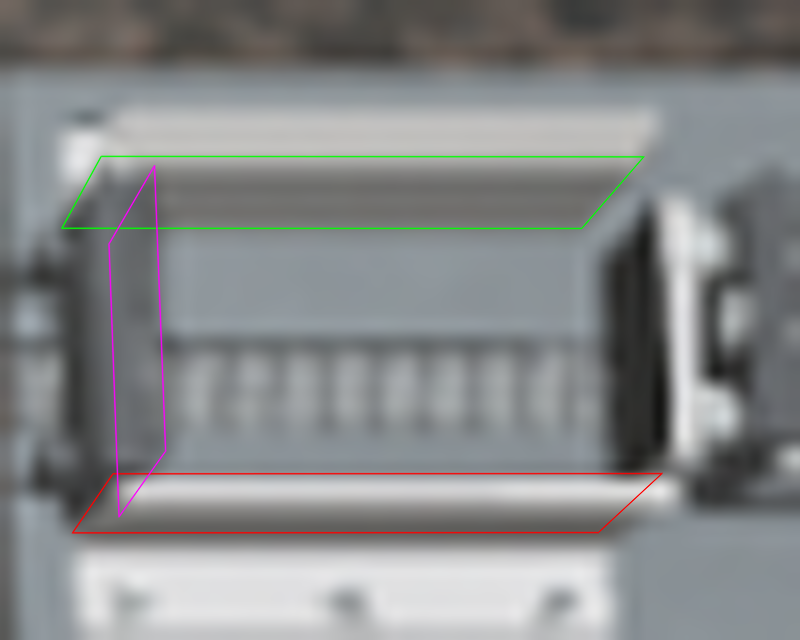

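View pics/raw_top.png

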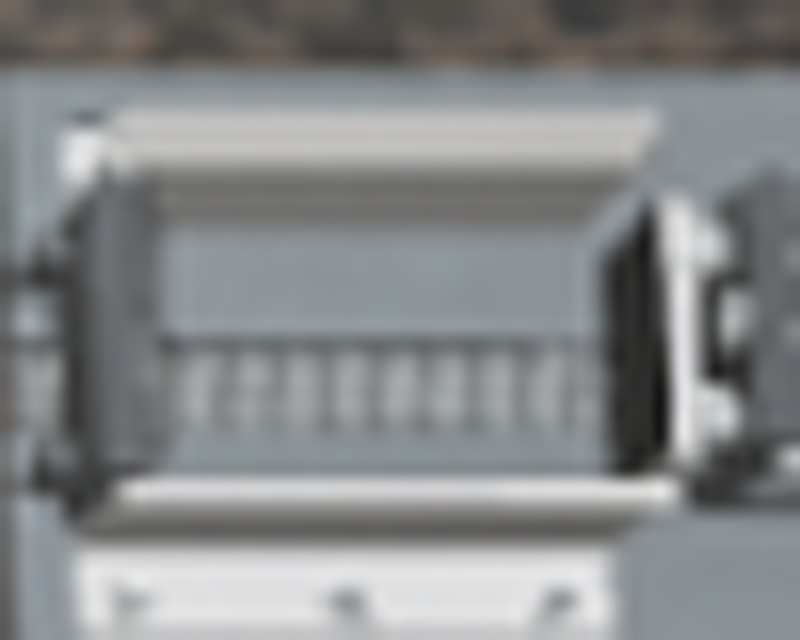

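View pics/os3.png

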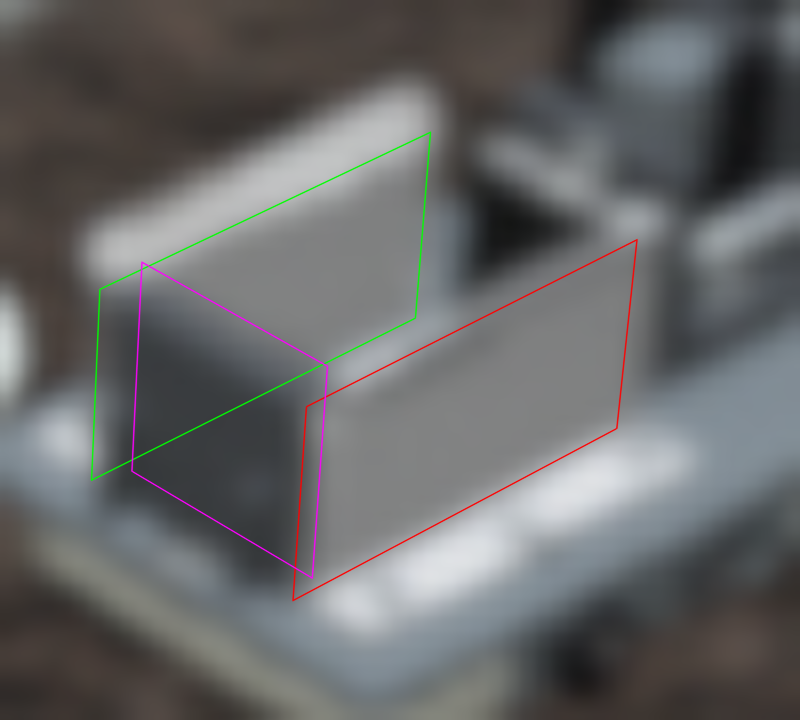

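View pics/raw_scene.png

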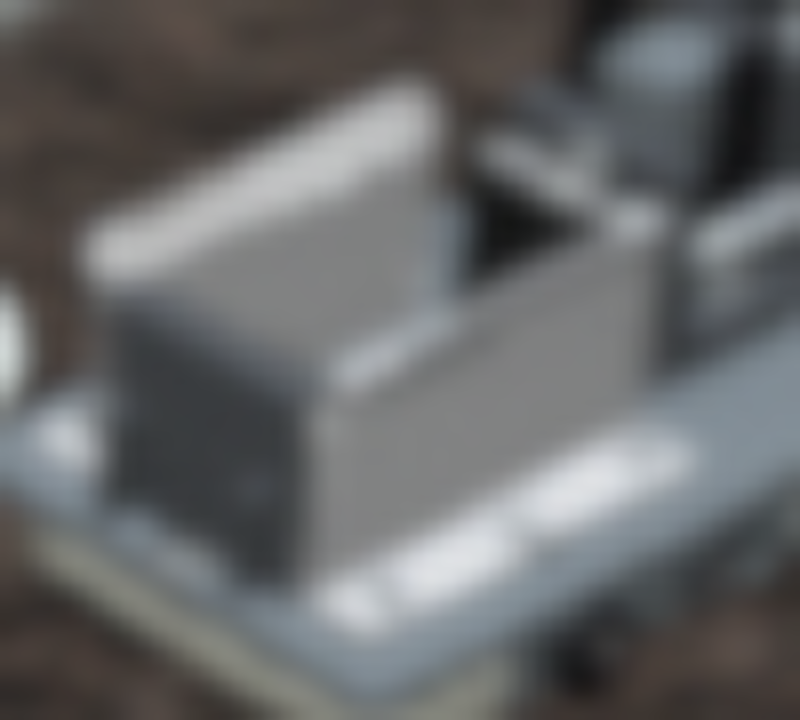

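Call:
send_rows:
  commands:
    - [[0.025,-0.022,0],[0,0,0],0.3]
    - [[0.05,-0.044,0],[0,0,0],0.3]
    - [[0.075,-0.066,0],[0,0,0],0.3]
    - [[0.1,-0.088,0],[0,0,0],0.3]
    - [[0.125,-0.11,0],[0,0,0],0.3]

```text
time: 10.3
tool_pos: [0.5733, 0.0447, 0.2365]
orientation: [[0.999, -0.045, -0.005], [-0.045, -0.999, 0.0], [-0.005, 0.0, -1.0]]
force: [-0.2, 0.4, -3.6]
width: 0.0419
```

Call:
send_rows:
  commands:
    - [[0.015,-0.012,0],[0,0,0],0.3]
    - [[0.025,-0.022,-0.01],[0,0,0],0.3]
    - [[0.025,-0.022,-0.02],[0,0,0],0.3]
    - [[0.025,-0.022,-0.02],[0,0,0],0.3]
    - [[0.025,-0.022,-0.02],[0,0,0],0.3]

```text
time: 10.72
tool_pos: [0.5965, 0.0242, 0.2163]
orientation: [[0.999, -0.045, -0.007], [-0.045, -0.999, 0.0], [-0.007, -0.0, -1.0]]
force: [-0.8, 0.0, -3.4]
width: 0.0418
```

Run:
```python
from ov import *
c=capture("scene")
s=state();print(s["tool_pos"],s["orientation"][:,1],s["width"])
crop(c,"s9.png",255,115,335,190,10)
p=s["tool_pos"]
t=capture("top");crop(t,"t9.png",295,130,395,205,8)
s=state();print(s["tool_pos"],s["orientation"][:,1],s["width"])
```

```text
[0.59714695 0.02444245 0.21762359] [-4.47503987e-02 -9.98998186e-01 -1.59291182e-04] 0.04183959713578939
[0.59769784 0.02455668 0.21864551] [-4.43932657e-02 -9.99014120e-01 -1.61557220e-04] 0.041868969299728366
```

View pics/s9.png

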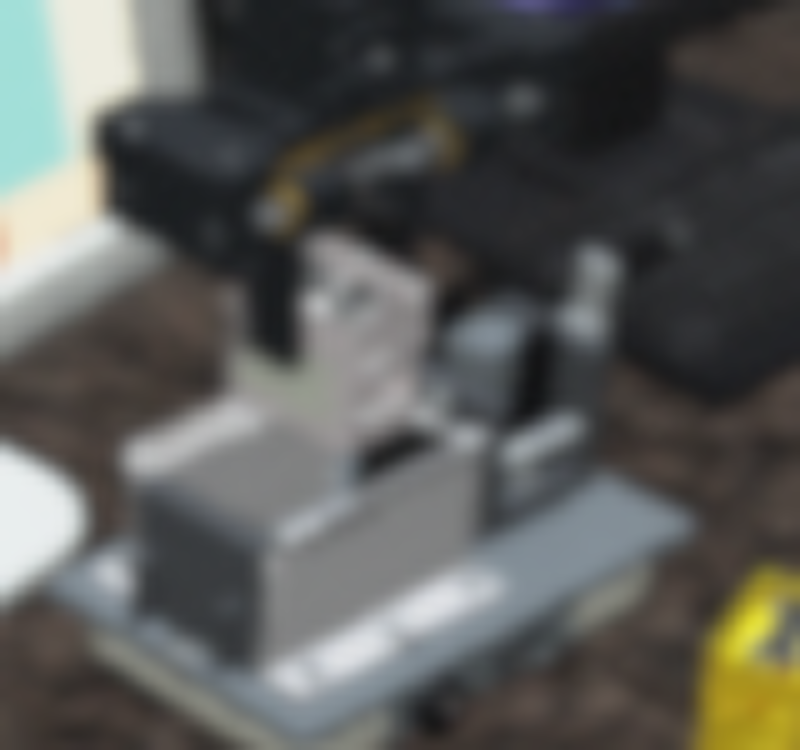

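View pics/t9.png

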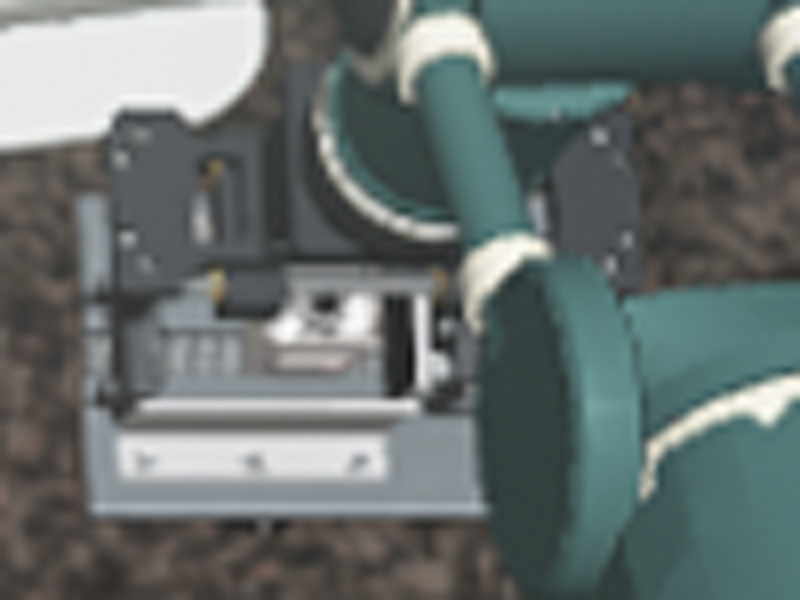

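Call:
send_rows:
  commands:
    - [[0,0,0],[0,0,0],0.3]
    - [[0,0,0],[0,0,0],0.3]
    - [[0,0,0],[0,0,0],0.3]
    - [[0,0,0],[0,0,0],0.3]

```text
time: 11.15
tool_pos: [0.599, 0.0241, 0.2204]
orientation: [[0.999, -0.045, 0.001], [-0.045, -0.999, 0.0], [0.001, -0.0, -1.0]]
force: [-0.0, -0.3, -2.0]
width: 0.0414
```

Run:
```python
from ov import *
np.set_printoptions(precision=4,suppress=True)
s=state();print(s["tool_pos"],s["orientation"][:,1],s["width"])
p=s["tool_pos"];zb=p[2]-.0952
t=capture("top");c=capture("scene")
pk=lambda z:[(a,b,z) for a,b in((-.03,-.021),(.03,-.021),(.03,.021),(-.03,.021))]
nf=[(-.03,-.021,zb),(-.03,.021,zb),(-.03,.021,zb+.056),(-.03,-.021,zb+.056)]
yf=[(-.03,.021,zb),(.03,.021,zb),(.03,.021,zb+.056),(-.03,.021,zb+.056)]
pose=(p[0],p[1],-2.6)
overlay(t,t["img"],pose,[nf],"ot4.png",320,155,360,190,18)
overlay(c,c["img"],pose,[nf,yf],"os4.png",270,130,310,170,18)
crop(t,"rt4.png",320,155,360,190,18)
crop(c,"rs4.png",270,130,310,170,18)
```

```text
[0.599  0.0241 0.2204] [-0.0447 -0.999  -0.0001] 0.041401831057228944
```

View pics/ot4.png

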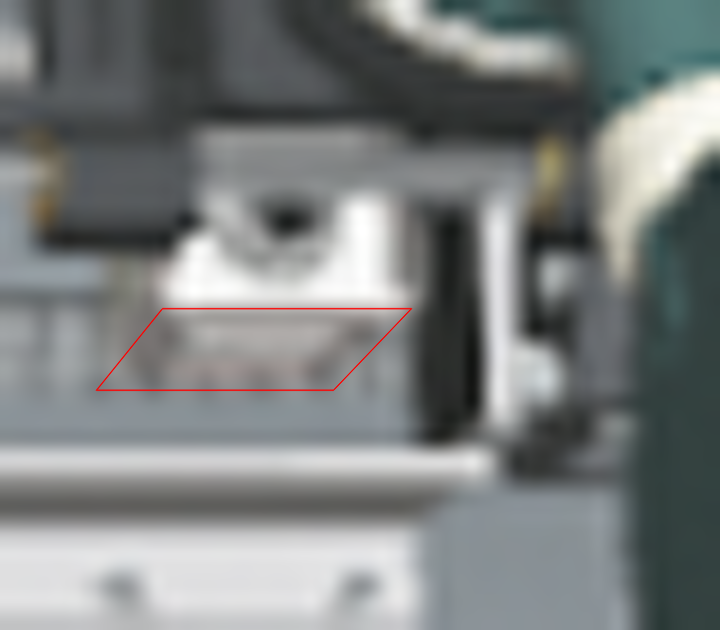

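View pics/os4.png

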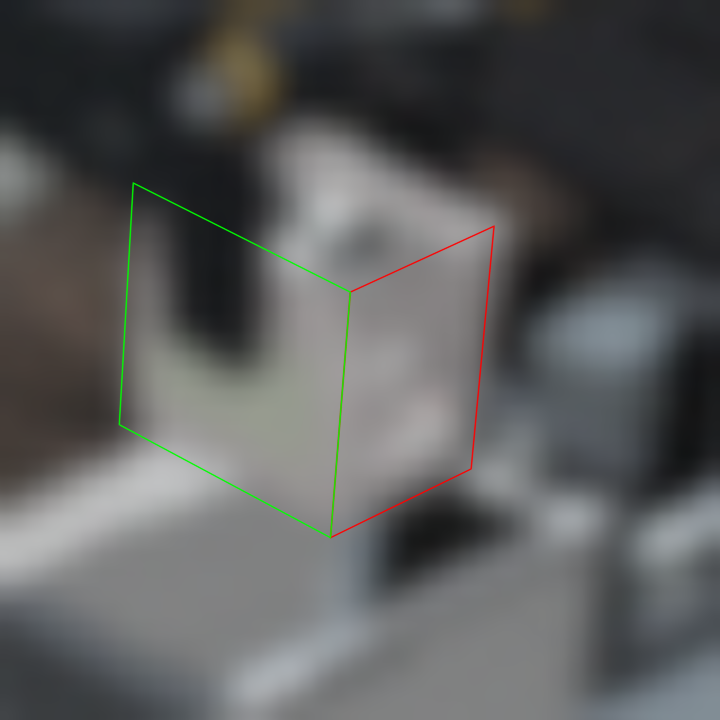

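Call:
send_rows:
  commands:
    - [[0,-0.001,-0.01],[0,0,0],0.3]
    - [[0,-0.001,-0.02],[0,0,0],0.3]
    - [[0,-0.001,-0.026],[0,0,0],0.3]
    - [[0,-0.001,-0.026],[0,0,0],0.3]
    - [[0,-0.001,-0.026],[0,0,0],0.3]

```text
time: 11.67
tool_pos: [0.5981, 0.0228, 0.1922]
orientation: [[0.999, -0.045, -0.003], [-0.045, -0.999, 0.0], [-0.003, 0.0, -1.0]]
force: [0.4, -0.2, -2.5]
width: 0.0422
```

Run:
```python
from ov import *
c=capture("scene");t=capture("top")
s=state();print(s["tool_pos"],s["force"])
crop(c,"s10.png",265,130,315,180,15);crop(t,"t10.png",305,150,365,195,13)
```

```text
[0.59901127 0.02279939 0.19354305] [-4.40250191e-01 -2.08178656e-03 -2.42420210e+00]
```

View pics/s10.png

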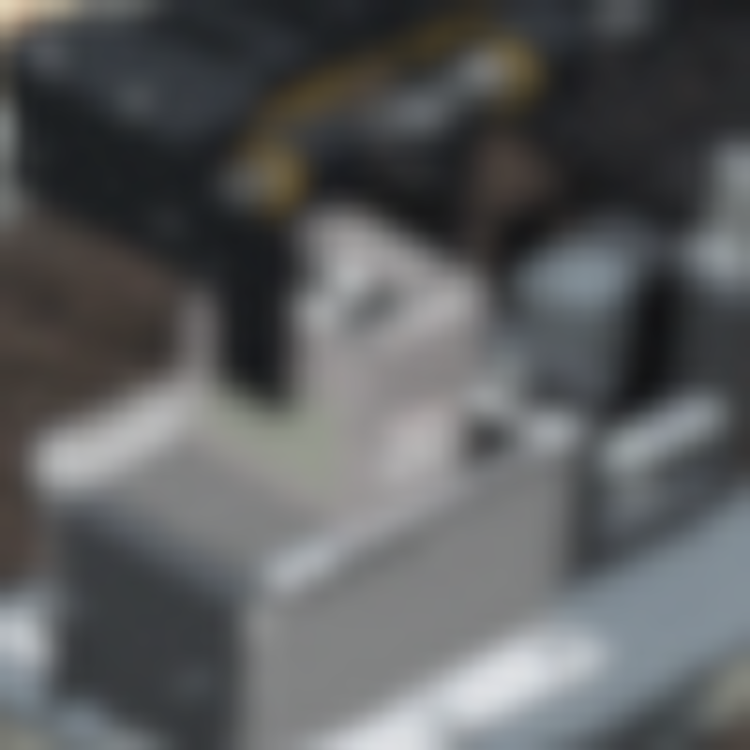

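View pics/t10.png

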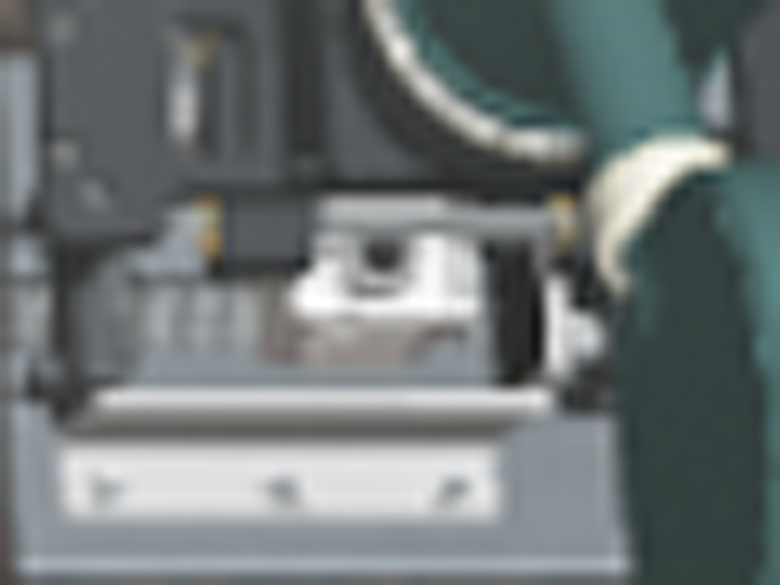

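Call:
send_rows:
  commands:
    - [[0,0,-0.006],[0,0,0],0.3]
    - [[0,0,-0.012],[0,0,0],0.3]
    - [[0,0,-0.018],[0,0,0],0.3]
    - [[0,0,-0.018],[0,0,0],0.3]

```text
time: 12.1
tool_pos: [0.5978, 0.0228, 0.1738]
orientation: [[0.999, -0.045, -0.003], [-0.045, -0.999, -0.0], [-0.003, 0.0, -1.0]]
force: [-1.3, 0.3, -3.6]
width: 0.0421
```

Call:
send_rows:
  commands:
    - [[0,0,-0.006],[0,0,0],0.3]
    - [[0,0,-0.012],[0,0,0],0.3]
    - [[0,0,-0.012],[0,0,0],0.3]
    - [[0,0,-0.012],[0,0,0],0.3]

```text
time: 12.43
tool_pos: [0.5985, 0.0228, 0.1629]
orientation: [[0.999, -0.045, -0.001], [-0.045, -0.999, 0.0], [-0.001, 0.0, -1.0]]
force: [-0.4, -0.1, -2.1]
width: 0.0418
```

Call:
send_rows:
  commands:
    - [[0,0,-0.006],[0,0,0],0.3]
    - [[0,0,-0.012],[0,0,0],0.3]
    - [[0,0,-0.018],[0,0,0],0.3]
    - [[0,0,-0.02],[0,0,0],0.3]
    - [[0,0,-0.02],[0,0,0],0.3]

```text
time: 12.85
tool_pos: [0.5981, 0.0228, 0.1425]
orientation: [[0.999, -0.045, -0.002], [-0.045, -0.999, 0.0], [-0.002, 0.0, -1.0]]
force: [0.1, 0.3, -2.6]
width: 0.0416
```

Call:
send_rows:
  commands:
    - [[0,0,0],[0,0,0],0.3]
    - [[0,0,-0.001],[0,0,0],0.3]
    - [[0,0,-0.002],[0,0,0],0.3]
    - [[0,0,-0.003],[0,0,0],0.3]

```text
time: 13.18
tool_pos: [0.5992, 0.0228, 0.141]
orientation: [[0.999, -0.045, 0.001], [-0.045, -0.999, 0.0], [0.001, -0.0, -1.0]]
force: [1.0, 0.5, -3.2]
width: 0.0418
```

Call:
send_rows:
  commands:
    - [[0,0,0],[0,0,0],0.3]
    - [[0,0,-0.001],[0,0,0],0.3]
    - [[0,0,-0.001],[0,0,0],0.3]
    - [[0,0,-0.001],[0,0,0],0.3]

```text
time: 13.52
tool_pos: [0.5989, 0.0228, 0.1397]
orientation: [[0.999, -0.045, -0.0], [-0.045, -0.999, 0.0], [-0.0, -0.0, -1.0]]
force: [0.3, -0.0, -3.1]
width: 0.0416
```

Call:
send_rows:
  commands:
    - [[0,0,-0.001],[0,0,0],0.3]
    - [[0,0,-0.001],[0,0,0],0.3]
    - [[0,0,-0.001],[0,0,0],0.3]

```text
time: 13.77
tool_pos: [0.5991, 0.0228, 0.1393]
orientation: [[0.999, -0.045, 0.0], [-0.045, -0.999, -0.0], [0.0, -0.0, -1.0]]
force: [-2.5, -0.5, 2.5]
width: 0.0418
```

Call:
send_rows:
  commands:
    - [[0,0,0],[0,0,0],0.52]
    - [[0,0,0],[0,0,0],0.56]
    - [[0,0,0],[0,0,0],0.56]
    - [[0,0,0],[0,0,0],0.56]

```text
time: 14.1
tool_pos: [0.5991, 0.0228, 0.1388]
orientation: [[0.999, -0.045, 0.0], [-0.045, -0.999, -0.0], [0.0, -0.0, -1.0]]
force: [0.7, -0.8, -0.3]
width: 0.0493
```

Call:
send_rows:
  commands:
    - [[0,0,0.005],[0,0,0],0.56]
    - [[0,0,0.015],[0,0,0],0.56]
    - [[0,0,0.035],[0,0,0],0.56]
    - [[0,0,0.065],[0,0,0],0.56]
    - [[0,0,0.095],[0,0,0],0.56]

```text
time: 14.52
tool_pos: [0.5983, 0.0228, 0.2346]
orientation: [[0.999, -0.045, -0.002], [-0.045, -0.999, 0.0], [-0.002, 0.0, -1.0]]
force: [1.0, 0.5, 0.7]
width: 0.0491
```

Run:
```python
from ov import *
np.set_printoptions(precision=4,suppress=True)
t=capture("top")
im={"img":cv2.imread("pics/top0.png")};crop(im,"rt5.png",340,152,395,187,14)
im={"img":cv2.imread("pics/scene0.png")};crop(im,"rs5.png",285,135,335,175,15)
```

```text
(no output)
```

View pics/rt5.png

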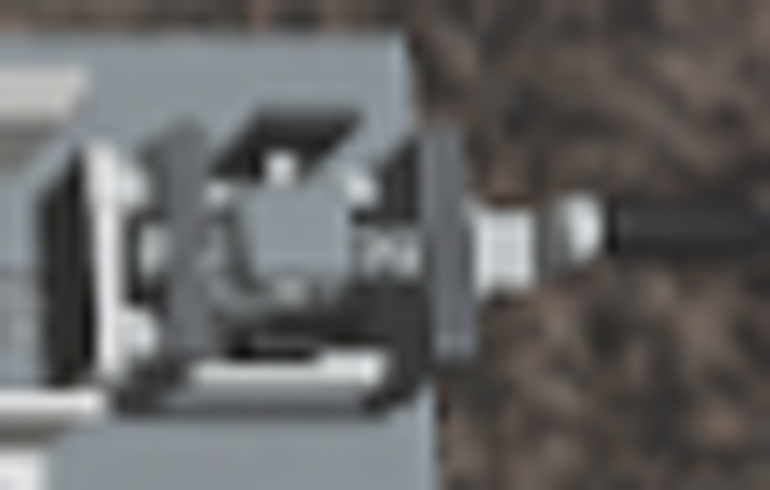

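View pics/rs5.png

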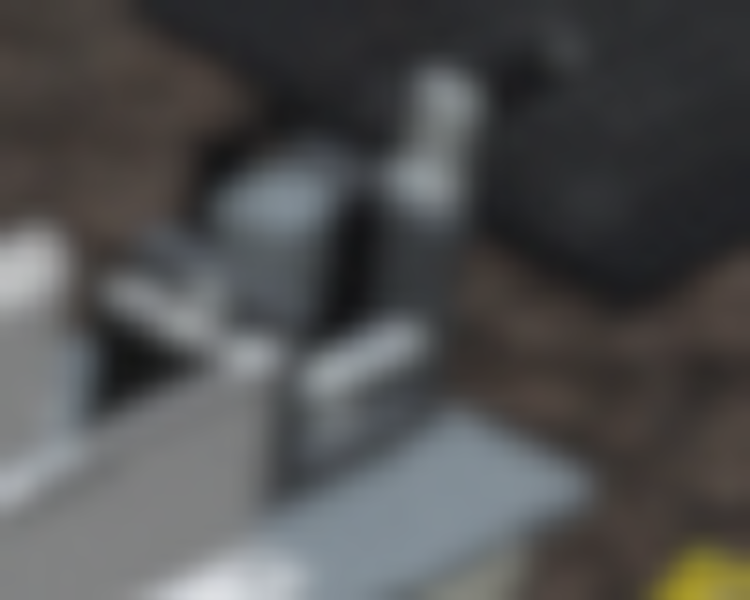

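Call:
send_rows:
  commands:
    - [[0,-0.025,0.015],[0,0,0.12],0.7]
    - [[0,-0.05,0.015],[0,0,0.24],0.8]
    - [[0,-0.075,0.015],[0,0,0.36],0.9]
    - [[0,-0.09,0.015],[0,0,0.48],1]
    - [[0,-0.1,0.015],[0,0,0.6],1]

```text
time: 14.98
tool_pos: [0.5992, -0.079, 0.2501]
orientation: [[0.848, 0.531, 0.002], [0.531, -0.848, -0.001], [0.001, 0.002, -1.0]]
force: [0.1, 0.6, -0.1]
width: 0.0803
```

Call:
send_rows:
  commands:
    - [[0,-0.005,0],[0,0,0.12],1]
    - [[0,-0.01,0],[0,0,0.24],1]
    - [[0,-0.01,0],[0,0,0.36],1]
    - [[0,-0.01,0],[0,0,0.48],1]
    - [[0,-0.01,0],[0,0,0.6],1]

```text
time: 15.4
tool_pos: [0.5992, -0.0875, 0.2497]
orientation: [[0.399, 0.917, 0.001], [0.917, -0.399, -0.0], [0.0, 0.001, -1.0]]
force: [-0.4, 0.5, 0.5]
width: 0.0879
```

Call:
send_rows:
  commands:
    - [[0,0,0],[0,0,0.12],1]
    - [[0,0,0],[0,0,0.24],1]
    - [[0,0,0],[0,0,0.36],1]
    - [[0,0,0],[0,0,0.371],1]
    - [[0,0,0],[0,0,0.371],1]

```text
time: 15.82
tool_pos: [0.5991, -0.0872, 0.2495]
orientation: [[0.048, 0.999, 0.001], [0.999, -0.048, -0.0], [-0.0, 0.001, -1.0]]
force: [-0.2, 0.1, 1.4]
width: 0.0883
```

Run:
```python
from ov import *
c=capture("scene");t=capture("top")
s=state();print(s["tool_pos"],s["force"],s["qpos"])
crop(c,"s11.png",255,110,335,190,9);crop(t,"t11.png",295,140,395,210,8)
```

```text
[ 0.59906818 -0.0872214   0.24921995] [ 0.46855475  0.17972931 -0.04833374] [-1.06407561e+01  9.85480114e+00  1.04054092e+02 -7.54760585e-04
  6.60506960e+01 -7.90538191e+00]
```

View pics/s11.png

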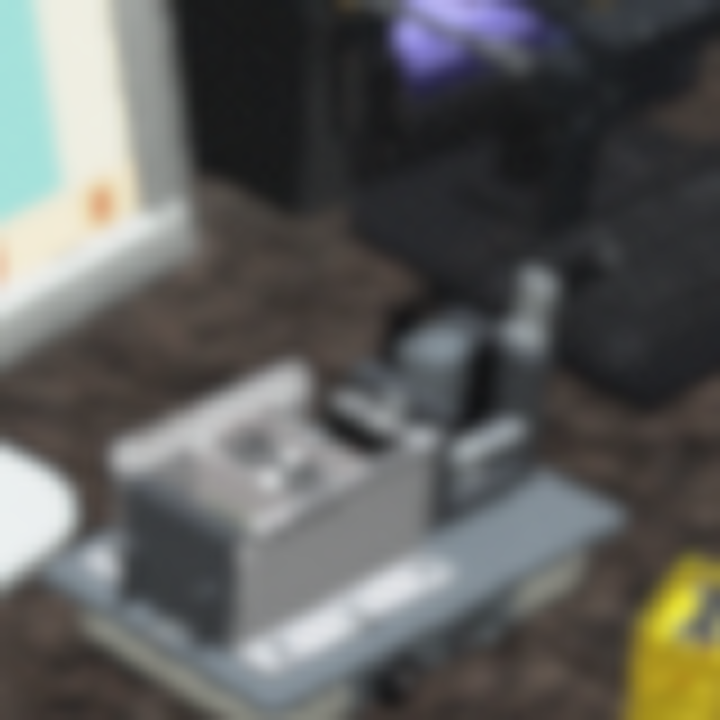

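View pics/t11.png

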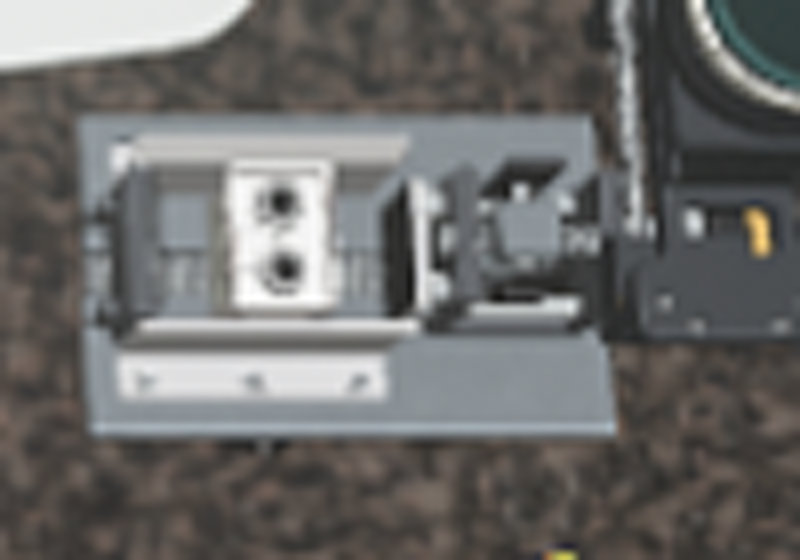

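Run:
```python
from ov import *
np.set_printoptions(precision=4,suppress=True)
t=capture("top");c=capture("scene")
def tom(w,x=.597,y=-.016,yaw=-2.6):
    a=np.radians(yaw);R=np.array([[np.cos(a),-np.sin(a)],[np.sin(a),np.cos(a)]]);return (w[:,:2]-[x,y])@R
w=px2w(t,o([(265,108),(360,108),(250,195),(350,195),(350,278),(250,278)],340,152,14),.131);print(w,"\n",tom(w))
# plate front top edge z .102, handle
w=px2w(t,o([(92,150),(105,380)],340,152,14),.102);print("plate",tom(w))
w=px2w(t,o([(570,200),(575,260),(610,230),(765,230)],340,152,14),.122);print("crank",tom(w))
w=px2w(t,o([(228,165),(330,165),(330,305),(232,305)],295,140,8),.100);print("pack",tom(w))
w=px2w(t,o([(160,180),(160,310)],295,140,8),.102);print("fixed",tom(w))
w=px2w(c,o([(255,200),(300,170)],285,135,15),.131);print("scene block",tom(w))
```

```text
[[ 0.6193 -0.0651  0.131 ]
 [ 0.6183 -0.087   0.131 ]
 [ 0.5989 -0.0594  0.131 ]
 [ 0.5979 -0.0823  0.131 ]
 [ 0.5785 -0.0801  0.131 ]
 [ 0.5795 -0.0572  0.131 ]] 
 [[ 0.0245 -0.048 ]
 [ 0.0245 -0.0699]
 [ 0.0039 -0.0432]
 [ 0.0039 -0.0662]
 [-0.0156 -0.0649]
 [-0.0156 -0.042 ]]
plate [[ 0.023  -0.0156]
 [-0.0323 -0.0155]]
crank [[ 0.0053 -0.1202]
 [-0.0089 -0.1202]
 [-0.0018 -0.1289]
 [-0.0017 -0.1651]]
pack [[ 0.0305  0.0595]
 [ 0.0305  0.0175]
 [-0.0285  0.0204]
 [-0.0285  0.0604]]
fixed [[ 0.0235  0.088 ]
 [-0.0311  0.0901]]
scene block [[-0.0118 -0.0329]
 [-0.0088 -0.0536]]
```

Run:
```python
from ov import *
np.set_printoptions(precision=4,suppress=True)
t=capture("top");c=capture("scene")
def tom(w,x=.597,y=-.016,yaw=-2.6):
    a=np.radians(yaw);R=np.array([[np.cos(a),-np.sin(a)],[np.sin(a),np.cos(a)]]);return (w[:,:2]-[x,y])@R
for z in(.06,.075,.09,.105,.12):
  print(z,tom(px2w(t,o([(190,370),(385,370)],340,152,14),z)).ravel(),tom(px2w(c,o([(305,385),(425,330)],285,135,15),z)).ravel())
```

```text
0.06 [-0.0196 -0.0477 -0.0196 -0.095 ] [-0.0063 -0.0689 -0.0085 -0.1155]
0.075 [-0.0233 -0.0433 -0.0233 -0.09  ] [-0.0219 -0.0488 -0.024  -0.0944]
0.09 [-0.027  -0.0389 -0.027  -0.0851] [-0.0375 -0.0286 -0.0396 -0.0733]
0.105 [-0.0307 -0.0346 -0.0307 -0.0801] [-0.0531 -0.0085 -0.0552 -0.0523]
0.12 [-0.0344 -0.0302 -0.0344 -0.0751] [-0.0688  0.0116 -0.0708 -0.0312]
```

Call:
send_rows:
  commands:
    - [[-0.005,0.011,-0.015],[0,0,0],1]
    - [[-0.005,0.011,-0.04],[0,0,0],1]
    - [[-0.005,0.011,-0.065],[0,0,0],1]
    - [[-0.005,0.011,-0.085],[0,0,0],1]
    - [[-0.005,0.011,-0.085],[0,0,0],1]

```text
time: 16.53
tool_pos: [0.5907, -0.0756, 0.1588]
orientation: [[0.045, 0.999, -0.009], [0.999, -0.045, 0.001], [0.001, -0.009, -1.0]]
force: [-0.1, -0.2, -1.3]
width: 0.0882
```

Call:
send_rows:
  commands:
    - [[0,0,0],[0,0,0],1]
    - [[0,0,0],[0,0,0],1]
    - [[0,0,0],[0,0,0],1]

```text
time: 16.78
tool_pos: [0.5953, -0.0765, 0.1657]
orientation: [[0.045, 0.999, 0.003], [0.999, -0.045, -0.001], [-0.0, 0.003, -1.0]]
force: [-0.3, 0.1, 1.1]
width: 0.088
```

Run:
```python
from ov import *
c=capture("scene");t=capture("top")
s=state();print(s["tool_pos"],s["force"],s["orientation"][:,1])
crop(c,"s12.png",265,110,335,180,10);crop(t,"t12.png",325,130,395,190,10)
```

```text
[ 0.59512973 -0.07642633  0.16565613] [-0.08344232 -0.67306206 -0.26084593] [ 0.9989744  -0.04516224  0.00324396]
```

View pics/s12.png

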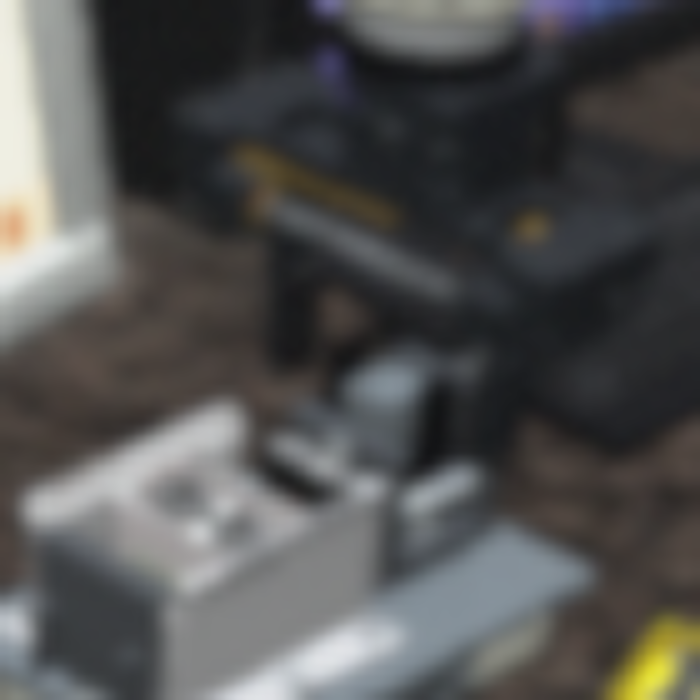

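View pics/t12.png

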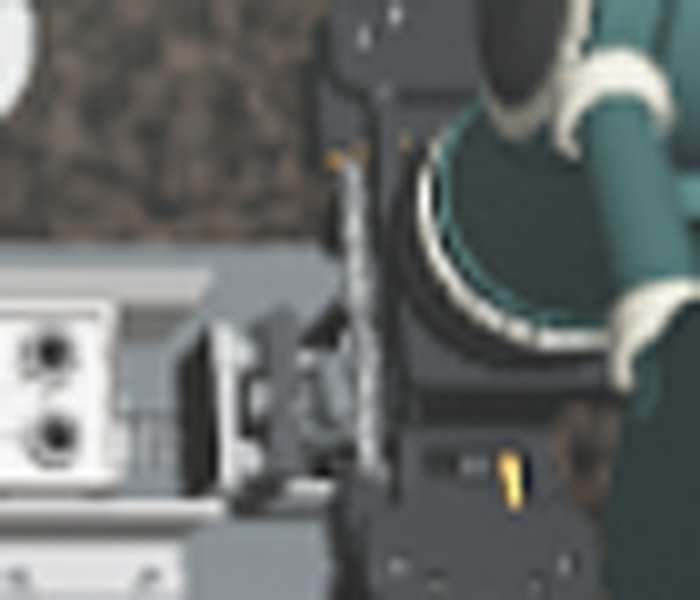

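Run:
```python
from ov import *
c=capture("scene");s=state();p=s["tool_pos"]
print(p)
P=mix(p[0],p[1],-2.6,[(sx*.025,dy,z) for sx in(-1,1) for dy in(-.012,.012) for z in(.085,.131)])
pol=[[(sx*.025,-.012,.085),(sx*.025,.012,.085),(sx*.025,.012,.131),(sx*.025,-.012,.131)] for sx in (-1,1)]
overlay(c,cv2.imread("pics/scene0.png"),(p[0],p[1],-2.6),pol,"os5.png",285,125,335,170,15)
t=capture("top");overlay(t,cv2.imread("pics/top0.png"),(p[0],p[1],-2.6),pol,"ot5.png",340,152,395,187,14)
```

```text
[ 0.5949233  -0.0764097   0.16542098]
```

View pics/os5.png

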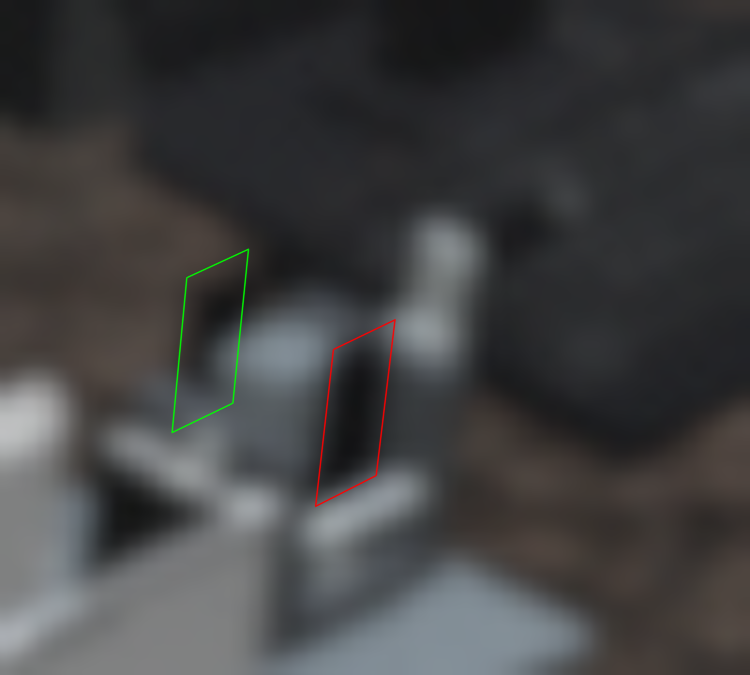

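View pics/ot5.png

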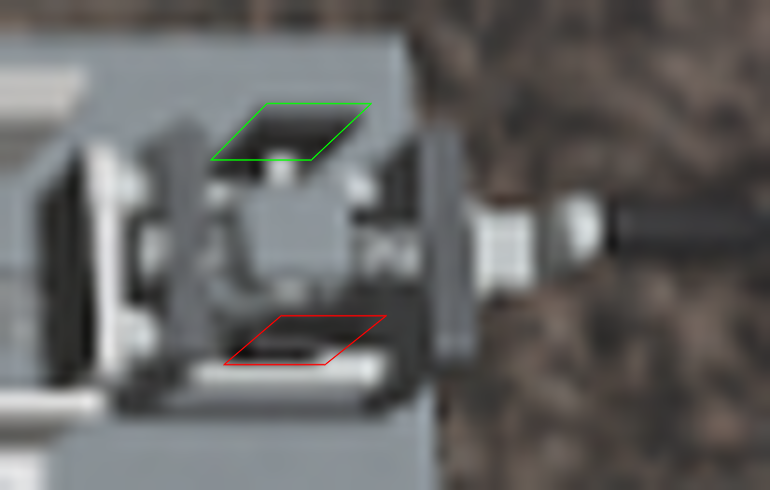

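Call:
send_rows:
  commands:
    - [[0,0,-0.002],[0,0,0],0.7]
    - [[0,0,-0.002],[0,0,0],0.55]
    - [[0,0,-0.002],[0,0,0],0.42]
    - [[0,0,-0.002],[0,0,0],0.42]
    - [[0,0,-0.002],[0,0,0],0.42]
  grip_force: 25

```text
time: 17.4
tool_pos: [0.5939, -0.0762, 0.1616]
orientation: [[0.045, 0.999, -0.0], [0.999, -0.045, 0.0], [0.0, -0.0, -1.0]]
force: [-0.0, -0.6, -0.0]
width: 0.0571
```

Call:
send_rows:
  commands:
    - [[0,0,0],[0,0,0],0.42]
    - [[0,0,0],[0,0,0],0.42]
    - [[0,0,0],[0,0,0],0.42]
    - [[0,0,0],[0,0,0],0.42]

```text
time: 17.73
tool_pos: [0.5932, -0.0762, 0.1615]
orientation: [[0.045, 0.999, -0.002], [0.999, -0.045, 0.0], [0.0, -0.002, -1.0]]
force: [-4.5, -1.0, 3.0]
width: 0.0382
```

Call:
send_rows:
  commands:
    - [[0.0002,0.004,0],[0,0,0],0.42]
    - [[0.0005,0.012,0],[0,0,0],0.42]
    - [[0.001,0.02,0],[0,0,0],0.42]
    - [[0.0013,0.028,0],[0,0,0],0.42]
    - [[0.0013,0.03,0],[0,0,0],0.42]

```text
time: 18.15
tool_pos: [0.5946, -0.0457, 0.1615]
orientation: [[0.044, 0.999, -0.002], [0.999, -0.044, -0.0], [-0.0, -0.002, -1.0]]
force: [-5.2, -3.1, 3.3]
width: 0.0384
```

Call:
send_rows:
  commands:
    - [[0.0002,0.004,0],[0,0,0],0.42]
    - [[0.0004,0.009,0],[0,0,0],0.42]
    - [[0.0006,0.014,0],[0,0,0],0.42]
    - [[0.0009,0.019,0],[0,0,0],0.42]
    - [[0.0011,0.024,0],[0,0,0],0.42]

```text
time: 18.57
tool_pos: [0.5957, -0.0231, 0.1616]
orientation: [[0.045, 0.999, -0.002], [0.999, -0.045, -0.002], [-0.002, -0.002, -1.0]]
force: [-4.0, -4.3, 2.7]
width: 0.0383
```

Run:
```python
from ov import *
c=capture("scene");t=capture("top")
s=state();print(s["tool_pos"],s["force"],s["width"])
crop(c,"s13.png",265,120,335,180,10);crop(t,"t13.png",295,140,375,200,10)
```

```text
[ 0.59570641 -0.02212778  0.1615552 ] [-5.02192326 -1.42311747  2.89246267] 0.03891091113162099
```

View pics/t13.png

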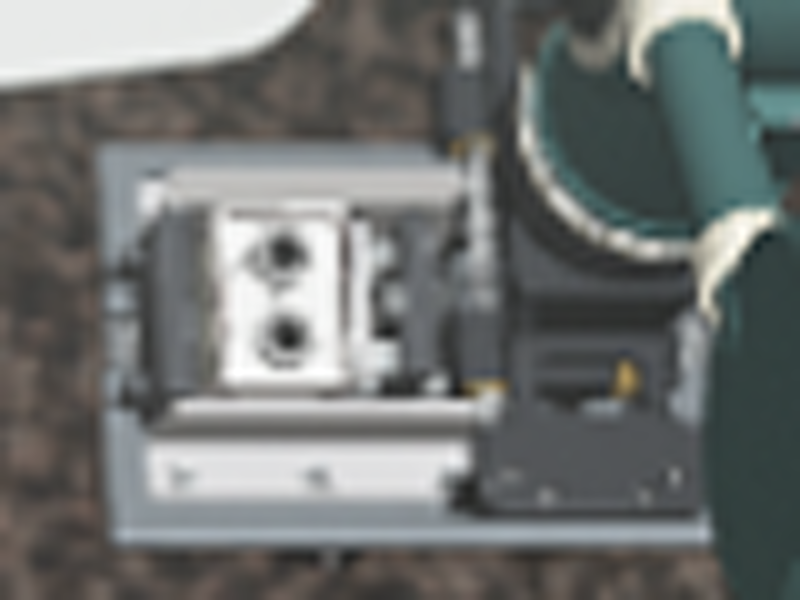

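View pics/s13.png

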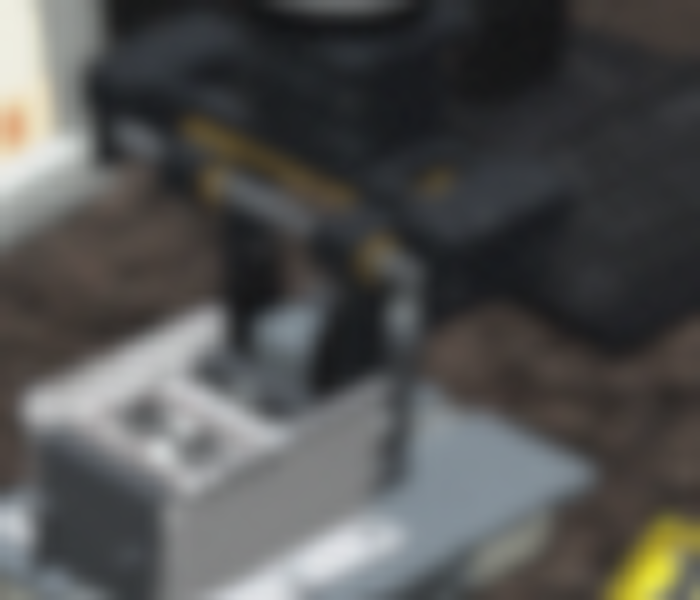

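Call:
send_rows:
  commands:
    - [[0,0.001,0],[0,0,0],0.42]
    - [[0.0001,0.002,0],[0,0,0],0.42]
    - [[0.0002,0.003,0],[0,0,0],0.42]
    - [[0.0002,0.004,0],[0,0,0],0.42]
    - [[0.0002,0.005,0],[0,0,0],0.42]

```text
time: 19.08
tool_pos: [0.5959, -0.0182, 0.1615]
orientation: [[0.045, 0.999, -0.002], [0.999, -0.045, -0.001], [-0.001, -0.002, -1.0]]
force: [-4.7, -4.1, 3.1]
width: 0.0384
```

Call:
send_rows:
  commands:
    - [[0,0.001,0],[0,0,0],0.42]
    - [[0.0001,0.002,0],[0,0,0],0.42]
    - [[0.0001,0.002,0],[0,0,0],0.42]

```text
time: 19.33
tool_pos: [0.596, -0.016, 0.1615]
orientation: [[0.045, 0.999, -0.002], [0.999, -0.045, -0.001], [-0.001, -0.002, -1.0]]
force: [-5.1, -3.4, 3.0]
width: 0.0385
```

Call:
send_rows:
  commands:
    - [[0,0.001,0],[0,0,0],0.42]
    - [[0.0001,0.002,0],[0,0,0],0.42]
    - [[0.0001,0.003,0],[0,0,0],0.42]
    - [[0.0001,0.003,0],[0,0,0],0.42]

```text
time: 19.67
tool_pos: [0.5961, -0.0136, 0.1615]
orientation: [[0.045, 0.999, -0.002], [0.999, -0.045, -0.002], [-0.002, -0.002, -1.0]]
force: [-4.5, -5.8, 3.0]
width: 0.0386
```

Call:
send_rows:
  commands:
    - [[0,0.001,0],[0,0,0],0.42]
    - [[0.0001,0.002,0],[0,0,0],0.42]
    - [[0.0001,0.002,0],[0,0,0],0.42]

```text
time: 19.92
tool_pos: [0.5961, -0.0125, 0.1615]
orientation: [[0.044, 0.999, -0.002], [0.999, -0.044, -0.004], [-0.004, -0.002, -1.0]]
force: [-6.2, -9.1, 4.2]
width: 0.0383
```

Call:
send_rows:
  commands:
    - [[0,0,0],[0,0,0],0.6]
    - [[0,0,0],[0,0,0],0.8]
    - [[0,0,0],[0,0,0],1]
    - [[0,0,0],[0,0,0],1]
    - [[0,0,0],[0,0,0],1]

```text
time: 20.33
tool_pos: [0.596, -0.0123, 0.1614]
orientation: [[0.045, 0.999, -0.002], [0.999, -0.045, -0.003], [-0.003, -0.002, -1.0]]
force: [-5.6, -7.5, 2.3]
width: 0.0449
```

Call:
send_rows:
  commands:
    - [[0,0,0.02],[0,0,0],1]
    - [[0,0,0.05],[0,0,0],1]
    - [[0,-0.01,0.085],[0,0,0],1]
    - [[0,-0.045,0.085],[0,0,0],1]
    - [[0,-0.08,0.085],[0,0,0],1]

```text
time: 20.75
tool_pos: [0.6, -0.0904, 0.251]
orientation: [[0.042, 0.999, 0.01], [0.999, -0.042, -0.001], [-0.001, 0.01, -1.0]]
force: [0.8, 0.8, -0.8]
width: 0.0874
```

Call:
send_rows:
  commands:
    - [[0,-0.035,0],[0,0,0],1]
    - [[0,-0.07,0],[0,0,0],1]
    - [[0,-0.105,0],[0,0,0],1]
    - [[0,-0.105,0],[0,0,0],1]
    - [[0,-0.105,0],[0,0,0],1]

```text
time: 21.17
tool_pos: [0.5975, -0.1973, 0.2469]
orientation: [[0.049, 0.999, 0.002], [0.999, -0.049, -0.0], [-0.0, 0.002, -1.0]]
force: [-0.2, 0.4, 0.1]
width: 0.0885
```

Run:
```python
from ov import *
c=capture("scene");t=capture("top")
s=state();print(s["tool_pos"],s["force"],s["width"])
crop(c,"s14.png",265,120,335,180,11);crop(t,"t14.png",295,140,375,200,10)
```

```text
[ 0.59723689 -0.19489658  0.24666032] [-0.3589508   0.24213018 -0.28620623] 0.08813690130533187
```

View pics/t14.png

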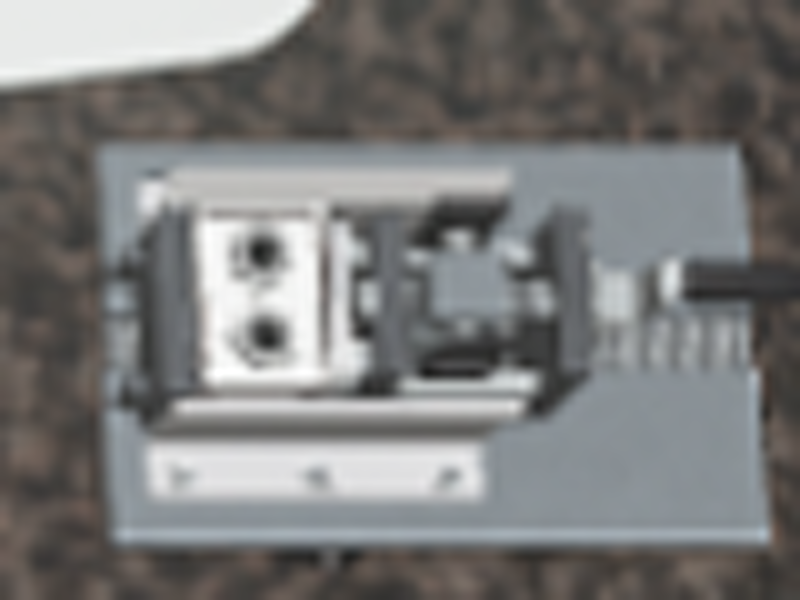

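View pics/s14.png

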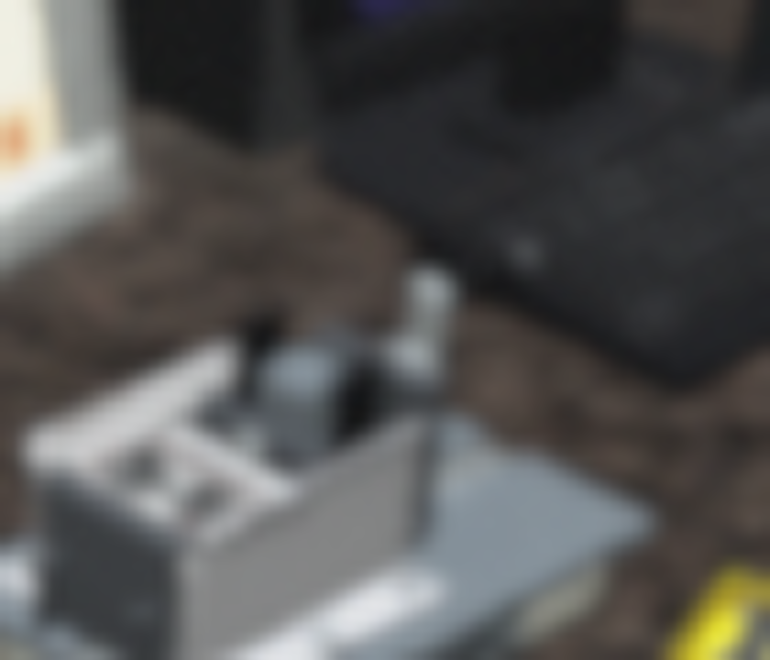

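Run:
```python
from ov import *
np.set_printoptions(precision=4,suppress=True)
t=capture("top");c=capture("scene")
crop(t,"t15.png",350,150,400,185,16);crop(c,"s15.png",290,125,330,165,18)
```

```text
(no output)
```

View pics/t15.png

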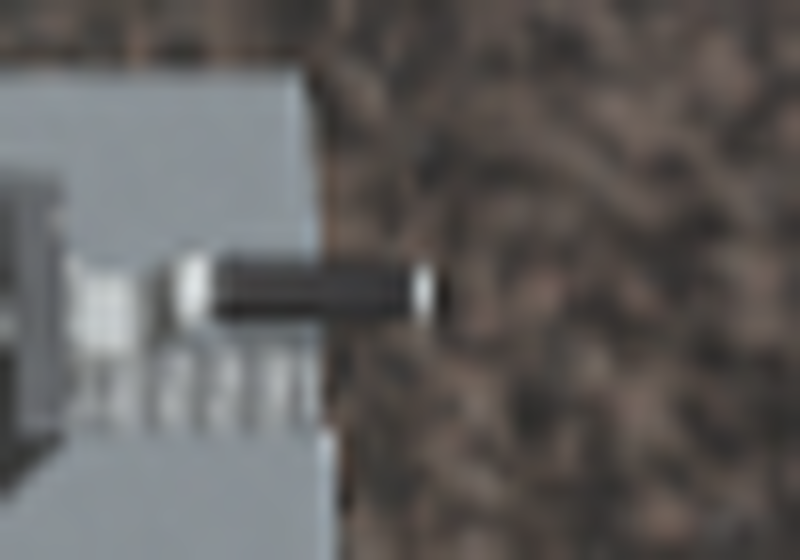

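View pics/s15.png

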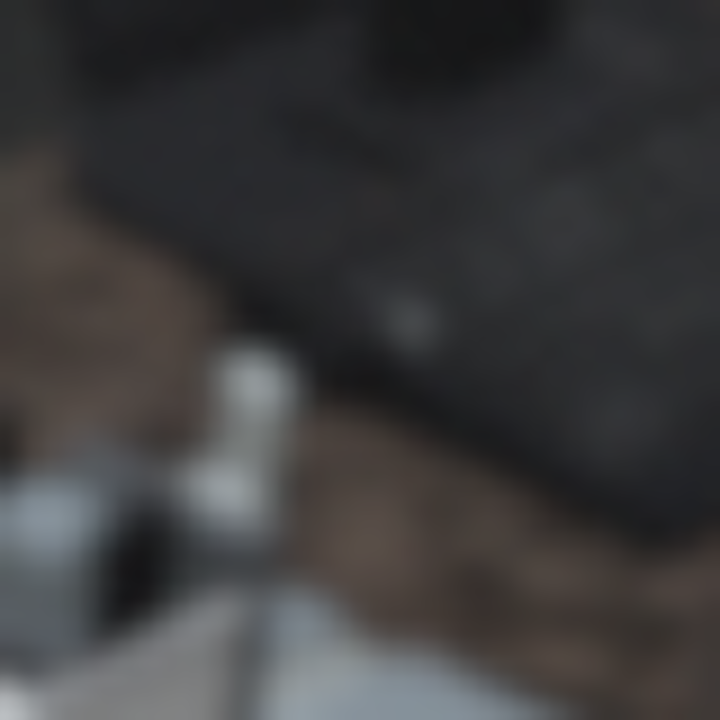

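Run:
```python
from ov import *
np.set_printoptions(precision=4,suppress=True)
t=capture("top");c=capture("scene")
def tom(w,x=.597,y=-.016,yaw=-2.6):
    a=np.radians(yaw);R=np.array([[np.cos(a),-np.sin(a)],[np.sin(a),np.cos(a)]]);return (w[:,:2]-[x,y])@R
for cc in np.arange(-.7,.71,.1):
    z=.098+.026*np.cos(cc)
    a=tom(px2w(t,o([(215,288),(322,290),(435,292)],350,150,16),z))
    b=tom(px2w(c,o([(335,348),(410,320)],290,125,18),z))
    print(round(cc,1),round(z,4),round(.026*np.sin(cc),4),a.ravel(),b.ravel())
```

```text
-0.7 0.1179 -0.0167 [ 0.0007 -0.0649  0.0003 -0.0867 -0.0001 -0.1097] [ 0.0079 -0.0961  0.0056 -0.1188]
-0.6 0.1195 -0.0147 [ 0.0003 -0.0644 -0.0001 -0.0861 -0.0005 -0.1091] [ 0.0061 -0.0938  0.0037 -0.1164]
-0.5 0.1208 -0.0125 [-0.0001 -0.064  -0.0005 -0.0857 -0.0009 -0.1086] [ 0.0045 -0.0918  0.0022 -0.1143]
-0.4 0.1219 -0.0101 [-0.0004 -0.0636 -0.0008 -0.0853 -0.0012 -0.1082] [ 0.0032 -0.0901  0.0009 -0.1126]
-0.3 0.1228 -0.0077 [-0.0007 -0.0633 -0.0011 -0.085  -0.0014 -0.1079] [ 0.0022 -0.0887 -0.0001 -0.1112]
-0.2 0.1235 -0.0052 [-0.0008 -0.0631 -0.0012 -0.0848 -0.0016 -0.1076] [ 0.0014 -0.0878 -0.0009 -0.1103]
-0.1 0.1239 -0.0026 [-0.001  -0.063  -0.0013 -0.0846 -0.0017 -0.1075] [ 0.001  -0.0872 -0.0013 -0.1097]
-0.0 0.124 -0.0 [-0.001  -0.063  -0.0014 -0.0846 -0.0018 -0.1075] [ 0.0008 -0.087  -0.0015 -0.1095]
0.1 0.1239 0.0026 [-0.001  -0.063  -0.0013 -0.0846 -0.0017 -0.1075] [ 0.001  -0.0872 -0.0013 -0.1097]
0.2 0.1235 0.0052 [-0.0008 -0.0631 -0.0012 -0.0848 -0.0016 -0.1076] [ 0.0014 -0.0878 -0.0009 -0.1103]
0.3 0.1228 0.0077 [-0.0007 -0.0633 -0.0011 -0.085  -0.0014 -0.1079] [ 0.0022 -0.0887 -0.0001 -0.1112]
0.4 0.1219 0.0101 [-0.0004 -0.0636 -0.0008 -0.0853 -0.0012 -0.1082] [ 0.0032 -0.0901  0.0009 -0.1126]
0.5 0.1208 0.0125 [-0.0001 -0.064  -0.0005 -0.0857 -0.0009 -0.1086] [ 0.0045 -0.0918  0.0022 -0.1143]
0.6 0.1195 0.0147 [ 0.0003 -0.0644 -0.0001 -0.0861 -0.0005 -0.1091] [ 0.0061 -0.0938  0.0037 -0.1164]
0.7 0.1179 0.0167 [ 0.0007 -0.0649  0.0003 -0.0867 -0.0001 -0.1097] [ 0.0079 -0.0961  0.0056 -0.1188]
```

Call:
send_rows:
  commands:
    - [[-0.002,0.03,0],[0,0,0.002],1]
    - [[-0.004,0.06,0],[0,0,0.004],1]
    - [[-0.005,0.088,-0.01],[0,0,0.004],0.8]
    - [[-0.005,0.088,-0.03],[0,0,0.004],0.6]
    - [[-0.005,0.088,-0.03],[0,0,0.004],0.6]

```text
time: 21.88
tool_pos: [0.5899, -0.1042, 0.2135]
orientation: [[0.037, 0.999, -0.005], [0.999, -0.037, 0.001], [0.001, -0.005, -1.0]]
force: [-0.2, 0.4, -0.4]
width: 0.0704
```

Call:
send_rows:
  commands:
    - [[0,0,0],[0,0,0],0.6]
    - [[0,0,0],[0,0,0],0.6]
    - [[0,0,0],[0,0,0],0.6]

```text
time: 22.13
tool_pos: [0.5925, -0.1077, 0.2179]
orientation: [[0.041, 0.999, 0.002], [0.999, -0.041, -0.001], [-0.0, 0.002, -1.0]]
force: [0.2, -0.0, -0.0]
width: 0.0534
```

Descend to the handle and check the alignment.

Call:
send_rows:
  commands:
    - [[0,0,-0.01],[0,0,-0.004],0.55]
    - [[0,0,-0.022],[0,0,-0.004],0.5]
    - [[-0.0005,0.0005,-0.034],[0,0,-0.004],0.5]
    - [[-0.0005,0.0005,-0.048],[0,0,-0.004],0.5]
    - [[-0.0005,0.0005,-0.048],[0,0,-0.004],0.5]

```text
time: 22.55
tool_pos: [0.5886, -0.1064, 0.1641]
orientation: [[0.046, 0.999, -0.007], [0.999, -0.046, 0.002], [0.001, -0.007, -1.0]]
force: [-0.5, 0.1, -0.1]
width: 0.0436
```

Run:
```python
from ov import *
c=capture("scene");t=capture("top")
s=state();print(s["tool_pos"],s["force"],s["width"],s["orientation"][:,1])
crop(c,"s16.png",270,100,340,165,10);crop(t,"t16.png",330,130,400,190,10)
```

```text
[ 0.59026151 -0.1066495   0.16695103] [0.24118449 0.20020078 0.44041888] 0.04445432090353882 [ 0.99896741 -0.04531289 -0.00329471]
```

View pics/s16.png

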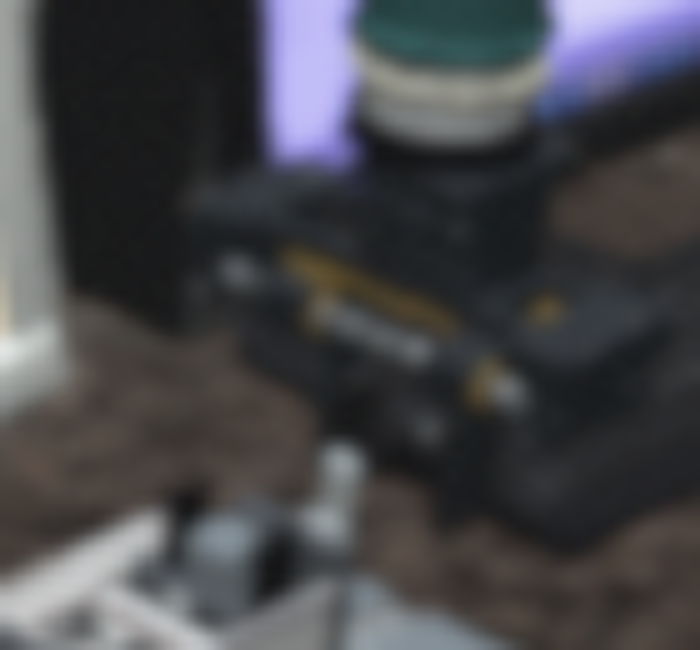

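View pics/t16.png

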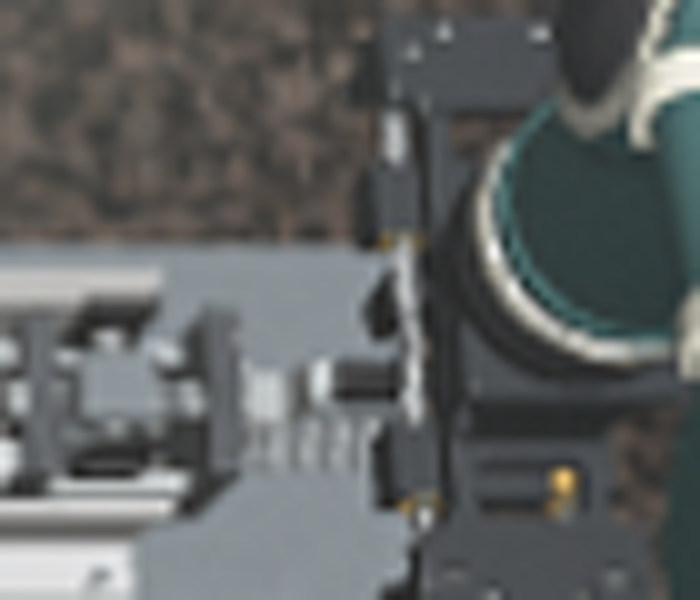

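Call:
send_rows:
  commands:
    - [[0,0,0],[0,0,0],0.3]
    - [[0,0,0],[0,0,0],0.2]
    - [[0,0,0],[0,0,0],0.1]
    - [[0,0,0],[0,0,0],0.08]
    - [[0,0,0],[0,0,0],0.08]
  grip_force: 10

```text
time: 23.07
tool_pos: [0.5914, -0.1067, 0.1692]
orientation: [[0.045, 0.999, 0.0], [0.999, -0.045, -0.0], [-0.0, 0.0, -1.0]]
force: [-1.9, -0.9, 0.7]
width: 0.0133
```

Call:
send_rows:
  commands:
    - [[0,0,0],[0,0,0],0.08]
    - [[0,0,0],[0,0,0],0.08]
    - [[0,0,0],[0,0,0],0.08]

```text
time: 23.32
tool_pos: [0.5914, -0.1068, 0.1691]
orientation: [[0.045, 0.999, 0.0], [0.999, -0.045, -0.0], [-0.0, 0.0, -1.0]]
force: [-1.2, -0.0, 1.7]
width: 0.0134
```

Call:
send_rows:
  commands:
    - [[0.0052,0,-0.0003],[0,0,0],0.08]
    - [[0.0102,-0.0001,-0.0015],[0,0,0],0.08]
    - [[0.0149,-0.0002,-0.0038],[0,0,0],0.08]
    - [[0.019,-0.0002,-0.0069],[0,0,0],0.08]
    - [[0.0224,-0.0002,-0.0108],[0,0,0],0.08]

```text
time: 23.73
tool_pos: [0.614, -0.1069, 0.1571]
orientation: [[0.045, 0.999, -0.001], [0.999, -0.045, 0.0], [-0.0, -0.001, -1.0]]
force: [-2.3, -1.1, 1.3]
width: 0.0134
```

Call:
send_rows:
  commands:
    - [[0.0026,0,-0.0045],[0,0,0],0.08]
    - [[0.0042,0.0001,-0.0094],[0,0,0],0.08]
    - [[0.0048,0.0003,-0.0146],[0,0,0],0.08]
    - [[0.0044,0.0004,-0.0198],[0,0,0],0.08]
    - [[0.003,0.0007,-0.0247],[0,0,0],0.08]

```text
time: 24.15
tool_pos: [0.6161, -0.1061, 0.1324]
orientation: [[0.045, 0.999, -0.002], [0.999, -0.045, 0.0], [0.0, -0.002, -1.0]]
force: [-5.1, -0.3, 4.5]
width: 0.0134
```

Call:
send_rows:
  commands:
    - [[-0.0024,0.0003,-0.0046],[0,0,0],0.08]
    - [[-0.0057,0.0006,-0.0086],[0,0,0],0.08]
    - [[-0.0097,0.0009,-0.012],[0,0,0],0.08]
    - [[-0.0142,0.0013,-0.0144],[0,0,0],0.08]
    - [[-0.0192,0.0017,-0.0159],[0,0,0],0.08]

```text
time: 24.57
tool_pos: [0.5992, -0.1048, 0.1183]
orientation: [[0.045, 0.999, 0.005], [0.999, -0.045, -0.001], [-0.001, 0.005, -1.0]]
force: [1.6, -1.6, 1.7]
width: 0.0136
```

Call:
send_rows:
  commands:
    - [[-0.0052,0.0004,-0.0005],[0,0,0],0.08]
    - [[-0.0103,0.0008,0.0001],[0,0,0],0.08]
    - [[-0.0153,0.0012,0.0017],[0,0,0],0.08]
    - [[-0.0198,0.0015,0.0042],[0,0,0],0.08]
    - [[-0.0237,0.0019,0.0076],[0,0,0],0.08]

```text
time: 24.98
tool_pos: [0.5733, -0.1027, 0.1249]
orientation: [[0.045, 0.999, -0.0], [0.999, -0.045, -0.0], [-0.0, -0.0, -1.0]]
force: [2.2, -2.7, -0.4]
width: 0.0134
```

Call:
send_rows:
  commands:
    - [[-0.0032,0.0003,0.0041],[0,0,0],0.08]
    - [[-0.0055,0.0006,0.0088],[0,0,0],0.08]
    - [[-0.0069,0.0008,0.0138],[0,0,0],0.08]
    - [[-0.0072,0.001,0.0189],[0,0,0],0.08]
    - [[-0.0065,0.0011,0.0241],[0,0,0],0.08]

```text
time: 25.4
tool_pos: [0.5665, -0.1016, 0.1492]
orientation: [[0.045, 0.999, -0.002], [0.999, -0.045, -0.0], [-0.0, -0.002, -1.0]]
force: [-0.5, -4.4, -3.0]
width: 0.0136
```

Call:
send_rows:
  commands:
    - [[0.0017,-0.0002,0.0049],[0,0,0],0.08]
    - [[0.0044,-0.0003,0.0094],[0,0,0],0.08]
    - [[0.0079,-0.0004,0.0132],[0,0,0],0.08]
    - [[0.0121,-0.0005,0.0163],[0,0,0],0.08]
    - [[0.0168,-0.0005,0.0185],[0,0,0],0.08]

```text
time: 25.82
tool_pos: [0.5846, -0.1018, 0.1682]
orientation: [[0.045, 0.999, 0.0], [0.999, -0.045, 0.0], [0.0, 0.0, -1.0]]
force: [-3.8, -1.8, 0.5]
width: 0.014
```

Call:
send_rows:
  commands:
    - [[0.0051,0,0.0012],[0,0,0],0.08]
    - [[0.0102,-0.0001,0.0014],[0,0,0],0.08]
    - [[0.0141,-0.0002,0.0008],[0,0,0],0.08]
    - [[0.0141,-0.0002,0.0008],[0,0,0],0.08]
    - [[0.0141,-0.0002,0.0008],[0,0,0],0.08]

```text
time: 26.23
tool_pos: [0.5992, -0.102, 0.1683]
orientation: [[0.045, 0.999, 0.002], [0.999, -0.045, 0.0], [0.0, 0.002, -1.0]]
force: [-0.1, -1.1, -1.3]
width: 0.0137
```

Call:
send_rows:
  commands:
    - [[0,0,0],[0,0,0],0.3]
    - [[0,0,0],[0,0,0],0.5]
    - [[0,0,0],[0,0,0],0.6]
    - [[0,0,0],[0,0,0],0.6]
    - [[0,0,0],[0,0,0],0.6]

```text
time: 26.65
tool_pos: [0.5982, -0.1021, 0.1684]
orientation: [[0.045, 0.999, 0.0], [0.999, -0.045, 0.0], [0.0, 0.0, -1.0]]
force: [0.4, 0.1, -0.1]
width: 0.0449
```

Call:
send_rows:
  commands:
    - [[0,0,0.02],[0,0,0],0.6]
    - [[0,0,0.05],[0,0,0],0.6]
    - [[0,-0.005,0.085],[0,0,0],0.6]
    - [[0,-0.04,0.1],[0,0,0],0.6]
    - [[0,-0.075,0.1],[0,0,0],0.6]

```text
time: 27.07
tool_pos: [0.601, -0.1774, 0.2747]
orientation: [[0.042, 0.999, 0.01], [0.999, -0.042, -0.003], [-0.002, 0.01, -1.0]]
force: [1.6, -0.3, -0.1]
width: 0.053
```

Call:
send_rows:
  commands:
    - [[0,-0.03,0],[0,0,0],0.6]
    - [[0,-0.06,0],[0,0,0],0.6]
    - [[0,-0.06,0],[0,0,0],0.6]

```text
time: 27.32
tool_pos: [0.598, -0.242, 0.2688]
orientation: [[0.049, 0.999, 0.001], [0.999, -0.049, -0.003], [-0.003, 0.001, -1.0]]
force: [0.6, -0.7, -0.7]
width: 0.053
```

Run:
```python
from ov import *
np.set_printoptions(precision=4,suppress=True)
c=capture("scene");t=capture("top")
s=state();print(s["tool_pos"],s["force"],s["width"])
crop(c,"s17.png",260,115,330,180,11);crop(t,"t17.png",300,145,360,190,13);crop(t,"t18.png",350,150,400,185,16)
```

```text
[ 0.5979 -0.2381  0.2682] [0.498  0.7607 0.4887] 0.053076232245787926
```

View pics/t17.png

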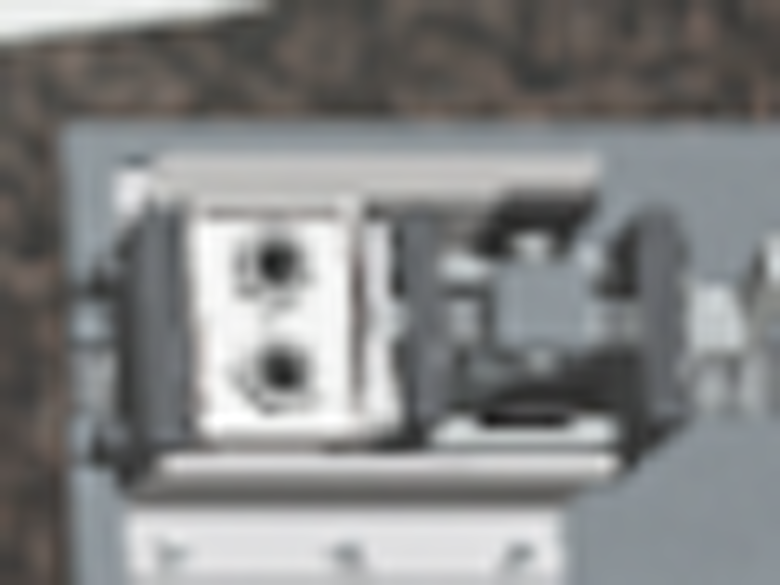

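View pics/s17.png

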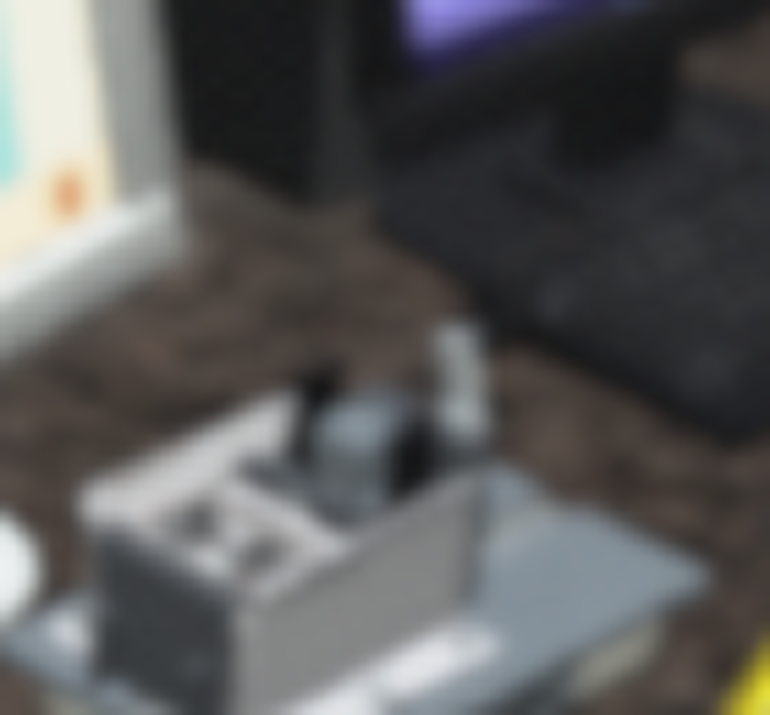

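View pics/t18.png

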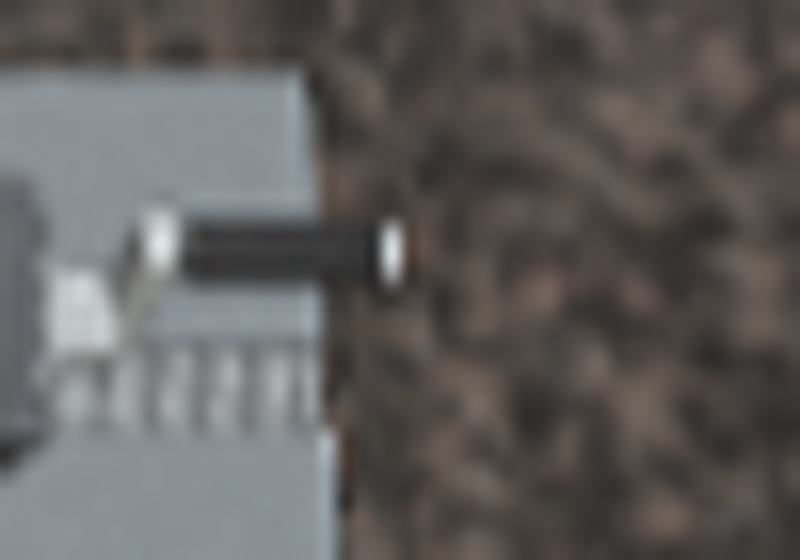

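Run:
```python
from rig import hand_in
print(hand_in())
```

```text
the job is handed in; nothing more can be done
None
```

The two-cap pack is clamped in the mixer and the job is handed in at about 27 s; no verdict was reported.

**What I did:**
- Lifted the white two-cap pack out of the carrier by its short ends and set it upright on the worktop.
- Regripped it by its broad faces, lowered it between the cheeks without touching them, and let go.
- Squeezed the paddles and slid the jaw about 64 mm. The wrist force rose to about 9 N once the pack was against the fixed jaw, and I released there.
- Turned the crank clockwise from about -0.05 to about 6.5 rad, a little over one full turn, then backed the hand away.

**Last checks (from the pictures, since the joint values can't be read directly):**
- The pack stands square between the cheeks and against the fixed jaw.
- The handle is just past the top and the carriage is about 5–6 mm further forward. The gap behind the sprung plate is about 5 mm smaller, so the plate is clearly pressed in.
- The hand is clear of everything. The last views did not include the carrier; the single-cap packs were in their bays after the two-cap pack was lifted out, and I did not go near them again.

**Disagreement:** the two cameras differed by up to about 5 mm on the mixer's position. I went mostly by the top view, and the pack went in without any contact force.

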